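# Fit the tape rewinder's platter and lock its hub

## Task

Fit the aluminium platter on the tape rewinder's drive hub, turned so that its four holes go over the four studs and it lies flat and fully home on the hub flange. Then lock it: push the T-handle hex key down through the platter's boss into the recessed lock screw until it drops into the socket, and turn the screw clockwise to its stop. Take the key out again and stand it back in its hole in the tool block.

Things in the scene. Friction and masses are not known exactly. Their poses are not given: they have to be found in the camera images.
- platter: aluminium disc 130 mm wide, 12 mm thick, lying flat; origin: centre of its underside, z up. Upright tube (boss) on it: 52 mm outside, 43 inside, top 44 mm above the underside, free to grip from above. Centre bore 36 mm. Four through holes of 14 mm, 38 mm from the centre, at 45, 135, 225, 315 degrees from its x axis: fits the hub at any quarter turn. 0.34 to 0.53 kg
- hub_seat (a point): centre of the round hub flange's upper face, on top of the fixed grey rewinder (200 x 160 mm, 76 mm high), 86 mm over the bench; the platter's origin comes here. z is the hub axis. Four domed 10 mm studs, 38 mm from the axis, every 90 degrees, end 16 mm above it. The hub stands at an UNMEASURED angle (x, y here are the housing's); it holds stiffly, 1.2 N m
- pilot_top (a point): top of the hub's upright pilot, on the axis 36 mm above the flange: 34 mm diameter, its upper 6 mm tapered to 26; the platter's bore slides down it. In its middle a guide hole of 18 mm, flared to 23, leads 16 mm down to the lock screw's hex socket, 15 mm across flats, 16 mm deep, at an UNMEASURED angle: the key rests there, bevel 4 mm in, and when turned into line drops 12 mm
- lock_screw (a joint): angle of the lock screw in the pilot, rad, clockwise seen from above: 0 unlocked (at the start), 1.05 at its stop. Turns easily (0.06 N m) and stays where it is left. It pushes two dogs out of the pilot over the platter's inner ledge; they jam against the bore unless the platter is home
- hex_key: T-handle hexagon key, 144 mm high, upright in the tool block (may lean a few degrees); origin: centre of its tip, z up the shaft, x along the handle. Handle: black bar 96 x 18 x 24 mm, centre 132 mm above the tip. Shaft: hexagon 14 mm across flats up to 62 mm (two flats face its +x and -x), end bevelled to 9 mm over 4 mm; round, 12.5 mm, above. 0.16 kg
- key_hole (a point): mouth of the key's round hole, at the top face of the fixed wooden tool block (60 x 150 x 50 mm): 18 mm wide, 40 mm deep, upright. y along the block's length. A screwdriver stands in the block 85 mm from it towards -y, to 0.165 m above the bench

How it is judged (in metres and radians):
On the way, in this order (a step that is already met when the one before it is completed fails the run):
1. the platter is home on the hub: studs through its holes, flat on the flange (z of platter in the frame of hub_seat below 0.003 m and horizontal distance between platter and hub_seat below 0.004 m and angle between platter's own z axis and vertical below 0.04 rad), for 0.2 s.
2. the key has locked the hub: the lock screw is turned clockwise to its stop (value of joint lock_screw above 0.9 rad), for 0.2 s.
At the end, for the whole second after the job is handed in: Platter home on the hub (within 3 mm of the flange, 4 mm of the axis, level within 2 degrees); lock screw clockwise at its stop (0.9 of 1.05 rad or more); hex key at rest and upright in its hole in the tool block, tip 30 mm or more down (all of step 1 and value of joint lock_screw above 0.9 rad and horizontal distance between hex_key and key_hole below 0.008 m and z of hex_key in the frame of key_hole below -0.03 m and angle between hex_key's own z axis and vertical below 0.12 rad and linear speed of each of hex_key, platter below 0.02 m/s); the robot touches nothing.
It also fails if it takes over 67 s, if anything falls off the work surface, if the arm or the gripper's body presses on something with over 40 N, if the wrist force passes 120 N, or if a joint passes its speed limit or range.

## Robot

A 7-joint arm with a two-finger parallel gripper is mounted at the origin on a cart in front of the work surface, level with it; the furniture and walls round the work are solid. World frame = base frame: x ahead of the robot, y to its left, z up, the work surface at z = 0. Lengths are in mm, angles in rad, forces in N, time in s.
With the tool pointing down it reaches from about 400 to 875 mm from the base axis. Payload 4.4 kg.
Tool frame: the origin (TCP) lies midway between the tips of the shut fingers; the grasp point (between the pads) lies 19 mm behind it (ctrl.grip_point_offset is the distance from the TCP to the grasp point, in mm); z points along the fingers, y is the line along which they close (so a half turn about z gives the same grasp; the last joint's range is limited). The gripper opens to 85 mm and grips with 20 to 120 N. Pads are 22 mm wide; open, the fingers measure 114 mm over their backs; the gripper's body (76 mm by 85 mm) begins 54 mm behind the grasp point. The pads swing forward as they close: fully open they stand 13 mm farther back than shut.
Start: joints at [1.081, 0.628, 0.038, 1.517, -0.027, 0.996, -0.02], TCP at [267.326, -592.499, 231.313] pointing down, gripper open.
Joint ranges: [-3.06, 3.06], [-0.37, 2.12], [-1.25, 1.32], [0.18, 2.47], [-1.1, 4.24], [0.23, 1.98], [-2.94, 2.94]. Speed limits (rad/s): [2.57, 2.57, 3.14, 3.14, 3.14, 3.14, 3.14].

## Interface

Orientations are given as [roll, pitch, yaw] about the fixed x, y, z axes, in that order (R = Rz(yaw) Ry(pitch) Rx(roll)).
In Python, from cell import ctrl gives the robot as it stands.
- The arm moves only by the shell command python3 nudge.py 'ROWS'. ROWS is a JSON list of rows, 1 to 12 of them, each an object with the fields pos (a list: dx, dy, dz in shares of the most that a row can go, 1 being 50 mm), r (a list: a rotation vector rx, ry, rz in units of 0.25 rad), jaw (the finger opening in mm); a field left out counts as zero (the opening has to be given); each row shifts and turns the commanded pose from where the row before left it, along the tool's axes as they then stand; what a row does not reach is not made up. A row lasts 1/10 s, in which the tool goes at most 50 mm and 0.15 rad, less where a joint would pass 70% of its speed; a pose out of reach is approached as far as the arm can. The fingers move at their own pace and stop on an object; the grip force is fixed at half the most. Time passes only in rows, so rows that do not move let the fingers close. It prints the time, the measured TCP pose, the force, the opening and the grip force at its end. Input that does not fit is refused with a message, and nothing moves.
- ctrl.read_state(): the state, without advancing time (a new reading comes with each control period).
- ctrl.get_image(name): name is "side" or "top" or "wrist"; returns the picture (400x640x3 uint8, blue, green, red); there is no depth.
- ctrl.calibration(name): a dict with "fx", "fy", "cx", "cy" (pixels), "rvec" (rotation vector, rad) and "tvec" (3), from world to camera coordinates, as OpenCV has them; the wrist camera has in their place "hand_eye" (4x4, takes a point from camera to tool coordinates, whose origin is the TCP and whose axes are the flange's). Camera axes: x right, y down, z forward; pixel columns grow to the right and rows downward; lengths in mm; the calibration is good to about 2 mm. A picture is of the moment at which its call begins: read the wrist's pose just before it. calibration takes no time and is no camera call.
- ctrl.finish_job(): hands the job in; it is judged then, once.
The state is a dict: "clock": time; "qpos": joint angles; "qd": joint speeds; "tau": joint torques, N m; "eef_pos": TCP position; "tool_rot": TCP orientation; "force": force on the tool from outside, world axes, zero at the start; "torque": the same for the moment, N m; "width": finger opening in mm; "gripper_force": force on a finger pad.
Only numpy, scipy, OpenCV 4.12 (cv2) and the standard library are available. Lean on these libraries where they do the work, as an engineer would, in place of code of your own. Each camera call takes 0.05 s, during which the arm holds its last target. There are 200 camera calls.

## Working session

There is one attempt and no reset: what is moved stays moved. The work goes in short steps, Python scripts to look and compute and a shell command to move; the robot and the scene stay as the last step left them, time stands still between calls to the robot, and variables do not carry over. Pictures are saved under pics/ and viewed, at most 10 in all, crops included, and the job is handed in when it is done.

```bash
ls; mkdir -p pics; python3 - <<'E'
from cell import ctrl
import cv2,numpy as np
s=ctrl.read_state();print(s)
a=ctrl.get_image("side");b=ctrl.get_image("top")
cv2.imwrite("pics/side0.png",a);cv2.imwrite("pics/top0.png",b)
for n in("side","top","wrist"):print(n,ctrl.calibration(n))
E
```

```text
cell.py
nudge.py
pics
{'clock': 0.0, 'qpos': array([ 1.08118806,  0.62933227,  0.03845081,  1.51835415, -0.02700799,
        0.99631006, -0.01997912]), 'qd': array([ 4.11819089e-04,  5.97542830e-05,  2.64641871e-04, -1.27144123e-03,
       -1.20659260e-03, -7.27462218e-04, -1.75405742e-04]), 'tau': array([ 3.30866433e-04, -5.63388205e+01,  1.22593705e+00, -1.93443131e+01,
        1.08142468e-02,  1.04474032e-02,  6.90849788e-06]), 'eef_pos': array([ 267.07165612, -591.91792221,  230.40266817]), 'tool_rot': array([-3.13970717e+00,  2.24573047e-05,  4.23817967e-01]), 'force': array([ 0.10949971,  1.27825085, -0.59443127]), 'torque': array([ 0.04151717, -0.03928428,  0.00764437]), 'gripper_force': 0.0, 'width': 85.19162672311555}
side {'fx': 503.06072453589996, 'fy': 503.06072453589996, 'cx': 323.68147025716945, 'cy': 195.72999140403158, 'rvec': array([ 1.96214574, -0.03950492,  0.03006463]), 'tvec': array([-527.62631267,   38.30781988, 1338.17402604])}
top {'fx': 369.3545815118175, 'fy': 369.3545815118175, 'cx': 319.21374361873467, 'cy': 196.65336961861848, 'rvec': array([ 2.1591128 , -2.18863745,  0.16273733]), 'tvec': array([-187.50308406,  530.80173415,  917.50926033])}
wrist {'fx': 303.57372183357245, 'fy': 303.57372183357245, 'cx': 320.66230618600963, 'cy': 199.15644230430286, 'hand_eye': array([[-3.84335968e-04, -9.64803621e-01, -2.62971147e-01,
         6.67652259e+01],
       [ 9.99999394e-01, -9.95831204e-05, -1.09615668e-03,
        -2.73044733e-01],
       [ 1.03138845e-03, -2.62971409e-01,  9.64803075e-01,
        -1.42580587e+02],
       [ 0.00000000e+00,  0.00000000e+00,  0.00000000e+00,
         1.00000000e+00]])}
```
View pics/side0.png

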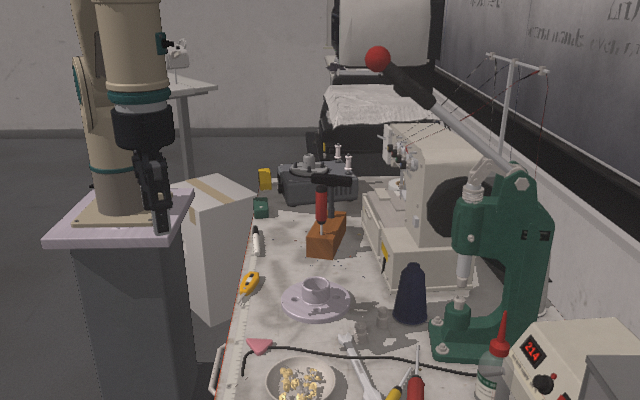

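View pics/top0.png

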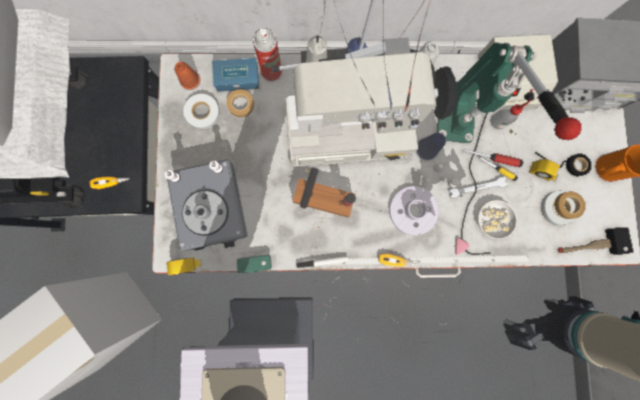

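The side view shows the platter at about (315,295), the tool block with key and screwdriver at (327,235), and the rewinder at (312,180). In the top view they are at (413,208), (322,198) and (205,210).

```bash
cat > h.py <<'E'
from cell import ctrl
import cv2,numpy as np
from scipy.spatial.transform import Rotation as R
def cam(name,s=None):
    c=ctrl.calibration(name);K=np.array([[c['fx'],0,c['cx']],[0,c['fy'],c['cy']],[0,0,1.]])
    if name!='wrist':
        Rm=cv2.Rodrigues(c['rvec'])[0]; return K,Rm,np.array(c['tvec'])
    s=s or ctrl.read_state()
    T=np.eye(4);T[:3,:3]=R.from_euler('xyz',s['tool_rot']).as_matrix();T[:3,3]=s['eef_pos']
    W=np.linalg.inv(T@c['hand_eye']);return K,W[:3,:3],W[:3,3]
def shot(name,fn=None):
    C=cam(name);im=ctrl.get_image(name)
    if fn:cv2.imwrite(fn,im)
    return im,C
def ray(C,p):
    K,Rm,t=C;d=Rm.T@np.linalg.solve(K,[p[0],p[1],1]);return -Rm.T@t,d/np.linalg.norm(d)
def onz(C,p,z):
    o,d=ray(C,p);return o+d*(z-o[2])/d[2]
def tri(obs):
    A=np.zeros((3,3));b=np.zeros(3);L=[ray(*q) for q in obs]
    for o,d in L:
        M=np.eye(3)-np.outer(d,d);A+=M;b+=M@o
    X=np.linalg.solve(A,b);return X,[float(np.linalg.norm((np.eye(3)-np.outer(d,d))@(X-o))) for o,d in L]
def proj(C,X):
    K,Rm,t=C;q=K@(Rm@np.array(X)+t);return q[:2]/q[2]
def go(target,yaw=None):
    """shift in tool axes and yaw difference to a world target"""
    s=ctrl.read_state();M=R.from_euler('xyz',s['tool_rot'])
    print('now',s['eef_pos'].round(1),s['tool_rot'].round(4),'w',round(s['width'],1),'d_tool',M.inv().apply(np.array(target)-s['eef_pos']).round(1))
    if yaw is not None:
        d=M.inv()*R.from_euler('xyz',[np.pi,0,yaw]);print('rotvec',d.as_rotvec().round(4))
E
python3 - <<'E'
from h import *
T=cam('top');S=cam('side')
for n,pt,z in [('hub',(204,211),86),('rew',(207,206),76),('key',(310,188),180),('scr',(348,199),165),('block',(322,198),50),('platter',(412,210),12),('boss',(418,209),44)]:print(n,onz(T,pt,z).round())
print('platter',onz(S,(315,300),12).round(), onz(S,(313,178),100).round())
print(tri([(T,(310,188)),(S,(331,180))]))
E
```

```text
hub [491.  84.  86.]
rew [504.  80.  76.]
key [ 530. -170.  180.]
scr [ 507. -255.  165.]
block [ 523. -201.   50.]
platter [ 492. -441.   12.]
boss [ 492. -447.   44.]
platter [ 493. -454.   12.] [499. -41. 100.]
(array([ 536.37470922, -170.54542428,  142.58992135]), [0.9084424417457166, 0.9084424417456818])
```

Units first: shifts go in shares of 50 mm and turns go in units of 0.25 rad. So 40 mm is 0.8, 46 mm is 0.92.

```bash
python3 nudge.py '[{"pos": [0.92,-0.16,0],"jaw": 85},{"pos": [0.92,-0.16,0],"jaw": 85},{"pos": [0.92,-0.16,0],"jaw": 85},{"pos": [0.92,-0.16,0],"jaw": 85},{"pos": [0.8,-0.16,0],"jaw": 85},{"jaw": 85},{"jaw": 85}]'; python3 - <<'E'
from h import *
im,C=shot('wrist','pics/w1.png');s=ctrl.read_state();np.savez('w1.npz',K=C[0],R=C[1],t=C[2]);print(s['eef_pos'],s['tool_rot'],s['qd'].round(3))
for z in(12,44):print(proj(C,[492,-445,z]))
E
```

```text
clock: 0.8
eef_pos: [455.9, -462.7, 230.7]
tool_rot: [-3.141, 0.0, 0.427]
force: [0.2, 0.0, 0.3]
width: 85.1
gripper_force: 0.0
[ 454.23657496 -464.24533829  230.91413147] [-3.14114607e+00  1.47389001e-03  4.23716690e-01] [ 0.032 -0.002  0.022  0.002  0.001  0.003 -0.001]
[320.44964038 139.84863753]
[320.36722105 142.0907493 ]
```

View pics/w1.png

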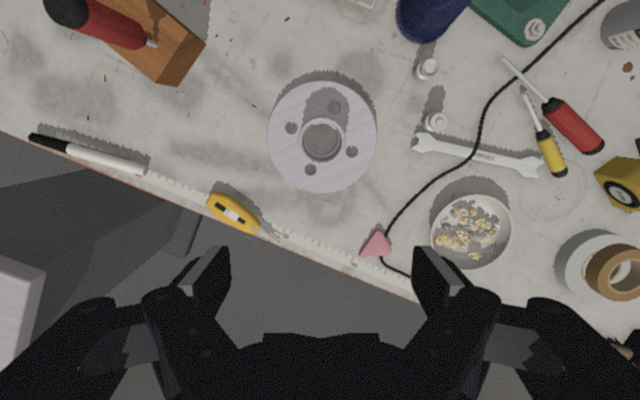

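The wrist view shows the platter disc centred at about (322,137). Its boss is at (322,139), and its holes are near (334,106), (292,128), (351,151) and (310,170).

```bash
cat > pl.py <<'E'
from h import *
def blobs(im,box,k=4,lo=15,hi=9999,thr=None,below=True):
    x0,y0,x1,y1=box;g=cv2.cvtColor(im[y0:y1,x0:x1],cv2.COLOR_BGR2GRAY)
    g=cv2.resize(g,None,fx=k,fy=k,interpolation=cv2.INTER_CUBIC)
    m=((g<thr) if below else (g>thr)).astype(np.uint8)
    out=[]
    for c in cv2.findContours(m,cv2.RETR_LIST,cv2.CHAIN_APPROX_NONE)[0]:
        a=cv2.contourArea(c)/k/k
        if lo<a<hi and len(c)>=5:
            e=cv2.fitEllipse(c);out.append((round(x0+(e[0][0]+.5)/k-.5,1),round(y0+(e[0][1]+.5)/k-.5,1),round(e[1][0]/k,1),round(e[1][1]/k,1),round(a)))
    return out
E
python3 - <<'E'
from pl import *
im=cv2.imread('pics/w1.png');d=np.load('w1.npz');C=(d['K'],d['R'],d['t'])
print([im[y,x].tolist() for x,y in[(285,150),(334,106),(292,128),(351,151),(310,170),(322,140),(322,125),(240,120),(325,80)]])
for t in(90,110,130,150):print(t,blobs(im,(255,70,390,205),thr=t,lo=60))
for p in[(334,106),(292,128),(351,151),(310,170)]:print(onz(C,p,12).round(1))
print(onz(C,(322,137),12),onz(C,(322,139),44))
E
```

```text
[[167, 165, 170], [99, 102, 105], [104, 109, 107], [100, 104, 107], [95, 99, 103], [109, 113, 117], [94, 101, 99], [160, 165, 168], [113, 112, 115]]
90 []
110 [(310.2, 169.5, 9.6, 10.1, 76), (351.3, 151.5, 9.5, 10.7, 77), (321.4, 139.6, 37.4, 40.1, 188), (322.2, 139.3, 27.4, 29.7, 238), (320.2, 128.7, 8.9, 20.4, 116), (290.6, 127.6, 10.0, 10.4, 79), (333.6, 107.0, 13.6, 13.9, 148), (315.4, 170.2, 134.0, 193.7, 700)]
130 [(310.0, 169.3, 11.2, 11.4, 100), (351.3, 151.3, 11.0, 11.9, 101), (321.2, 142.3, 38.1, 40.3, 1198), (290.7, 127.6, 11.4, 12.1, 107), (326.2, 110.3, 45.3, 47.1, 1234), (319.6, 143.6, 116.0, 141.2, 971)]
150 [(265.4, 197.2, 16.2, 31.8, 334), (326.0, 195.9, 20.5, 63.7, 682), (310.0, 169.3, 12.3, 12.6, 122), (265.5, 166.5, 15.7, 27.1, 282), (351.3, 151.2, 12.2, 13.2, 125), (321.2, 142.3, 39.5, 41.6, 1285), (290.7, 127.5, 12.8, 13.4, 134), (324.5, 114.8, 45.8, 61.0, 1370), (317.2, 118.7, 85.2, 139.3, 1977), (281.0, 73.1, 8.6, 19.4, 118)]
[ 532.9 -443.4   12. ]
[ 490.7 -409.4   12. ]
[ 495.1 -483.2   12. ]
[ 454.3 -448.3   12. ]
[ 495.7317493 -445.294871    12.       ] [ 495.68060131 -445.24179889   44.        ]
```

Converted, -48 mm is -0.96, -40 mm is -0.8.

```bash
python3 nudge.py '[{"pos": [0,-0.8,-0.1],"jaw": 85},{"pos": [0,-0.96,-0.2],"jaw": 85},{"pos": [0,-0.96,-0.2],"jaw": 85},{"pos": [0,-0.96,-0.2],"jaw": 85},{"pos": [0,-0.96,-0.2],"jaw": 85},{"pos": [0,-0.4,0],"jaw": 85},{"jaw": 85},{"jaw": 85}]'; python3 - <<'E'
from h import *
im,C=shot('wrist','pics/w2.png');s=ctrl.read_state();np.savez('w2.npz',K=C[0],R=C[1],t=C[2]);print(s['eef_pos'],s['tool_rot'],s['qd'].round(3))
E
```

```text
clock: 1.65
eef_pos: [351.0, -235.8, 276.7]
tool_rot: [3.14, -0.0, 0.421]
force: [-0.5, 0.5, 1.0]
width: 84.9
gripper_force: 0.0
[ 351.4017175  -236.16299877  276.53866327] [ 3.14004097e+00 -2.54311736e-04  4.20869925e-01] [ 0.     0.018 -0.001 -0.011 -0.001  0.004 -0.003]
```

View pics/w2.png

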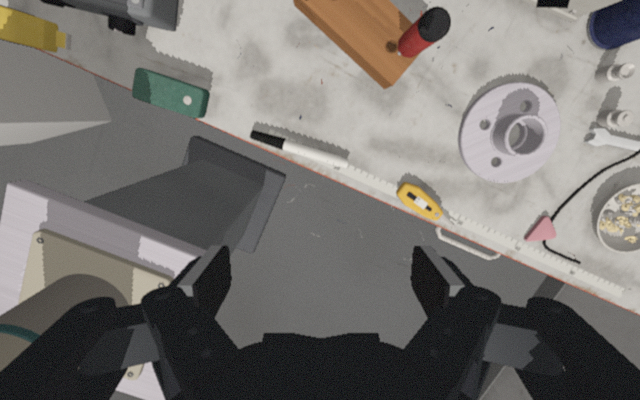

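The second wrist view shows the platter from the side, with its boss rim around (523,135), the block corner and the screwdriver at (425,32).

Converted, 36 mm is 0.72, -16 mm is -0.32, 0.14 rad is 0.56.

```bash
python3 nudge.py '[{"pos": [0.72,-0.32,0],"r": [0,0,0.56],"jaw": 85},{"pos": [0.72,-0.32,-0.1],"r": [0,0,0.56],"jaw": 85},{"pos": [0.72,-0.32,-0.1],"r": [0,0,0.56],"jaw": 85},{"jaw": 85},{"jaw": 85}]'; python3 - <<'E'
from h import *
im,C=shot('wrist','pics/w3.png');s=ctrl.read_state();np.savez('w3.npz',K=C[0],R=C[1],t=C[2]);print(s['eef_pos'],s['tool_rot'],s['qd'].round(3))
E
python3 nudge.py '[{"pos": [0,-0.8,0],"jaw": 85},{"pos": [0,-0.9,0],"jaw": 85},{"pos": [0,-0.9,0],"jaw": 85},{"pos": [0,-0.9,0],"jaw": 85},{"pos": [0,-0.9,0],"jaw": 85},{"jaw": 85},{"jaw": 85}]'; python3 - <<'E'
from h import *
im,C=shot('wrist','pics/w4.png');s=ctrl.read_state();np.savez('w4.npz',K=C[0],R=C[1],t=C[2]);print(s['eef_pos'],s['tool_rot'],s['qd'].round(3))
a=cv2.imread('pics/w3.png')
cv2.imwrite('pics/w34.png',np.vstack([a[:280],im[:300]]))
E
```

```text
clock: 2.2
eef_pos: [440.9, -160.0, 285.7]
tool_rot: [3.141, 0.001, 0.009]
force: [-1.3, -0.3, 0.2]
width: 84.7
gripper_force: 0.0
[ 439.79905857 -160.5408587   285.63541506] [3.14104588e+00 1.65609226e-03 6.97890165e-03] [ 0.019 -0.014  0.004  0.022  0.001  0.    -0.005]
clock: 2.95
eef_pos: [438.2, 59.9, 286.1]
tool_rot: [3.141, 0.001, 0.008]
force: [0.1, -1.8, 0.1]
width: 85.3
gripper_force: 0.0
[438.31038096  58.81021786 286.09883642] [3.14033211e+00 6.38531099e-04 5.55572985e-03] [ 0.019 -0.001  0.014  0.002 -0.001  0.001 -0.004]
```

View pics/w34.png

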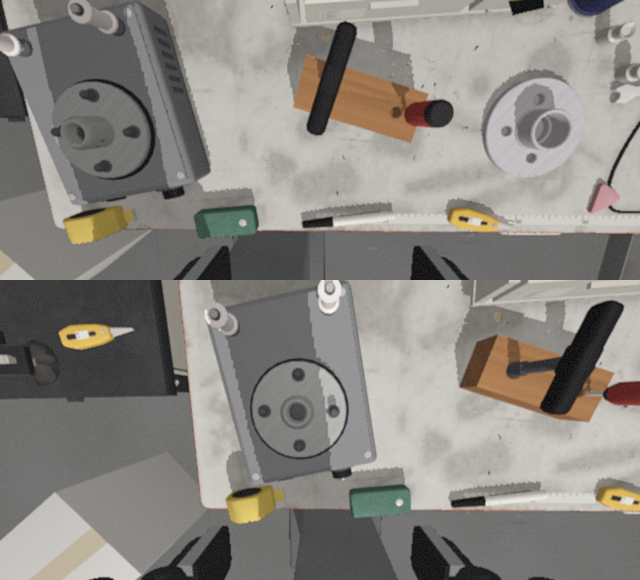

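The stacked views show these points. In w4 the hub pilot is at (297,131), with studs near (298,94), (264,131), (333,131) and (299,165). The key handle runs (603,30)–(560,130) in w4 and (343,30)–(317,130) in w3.

```bash
python3 - <<'E'
from pl import *
def L(n):
    d=np.load(n+'.npz');return cv2.imread('pics/'+n+'.png'),(d['K'],d['R'],d['t'])
i3,C3=L('w3');i4,C4=L('w4');i2,C2=L('w2');i1,C1=L('w1')
for t in(50,65):print('w4',t,blobs(i4,(245,75,350,185),thr=t,lo=12,hi=400))
for t in(50,65):print('w3',t,blobs(i3,(45,75,150,185),thr=t,lo=12,hi=400))
for t in(120,):print('w2p',blobs(i2,(455,80,565,190),thr=t,lo=50))
# handle masks
def handle(im,box):
    x0,y0,x1,y1=box;m=(im[y0:y1,x0:x1].max(2)<45).astype(np.uint8);m=cv2.morphologyEx(m,cv2.MORPH_OPEN,np.ones((3,3)))
    m=cv2.morphologyEx(m,cv2.MORPH_OPEN,cv2.getStructuringElement(cv2.MORPH_ELLIPSE,(15,15)))
    c=max(cv2.findContours(m,0,1)[0],key=cv2.contourArea);r=cv2.minAreaRect(c);b=cv2.boxPoints(r)+[x0,y0];return r[0][0]+x0,r[0][1]+y0,r[1],r[2],b
h3=handle(i3,(295,10,370,150));h4=handle(i4,(535,10,635,140));print(h3,h4)
def ends(b):
    b=b[np.argsort(b[:,1])];return b[:2].mean(0),b[2:].mean(0)
for a,b in zip(ends(h3[4]),ends(h4[4])):print(a,b,tri([(C3,a),(C4,b)]))
big=[cv2.resize(i4[70:190,240:355],None,fx=4,fy=4,interpolation=2),cv2.resize(i3[70:190,42:157],None,fx=3,fy=3,interpolation=2)]
big[1]=cv2.copyMakeBorder(big[1],0,120,0,0,0)
cv2.imwrite('pics/hub.png',np.hstack(big)[:, :800])
E
```

```text
w4 50 [(298.6, 127.8, 95.7, 97.8, 113)]
w4 65 [(298.9, 166.5, 5.2, 6.4, 24), (298.9, 165.3, 9.4, 9.9, 72), (263.7, 130.8, 9.3, 9.6, 52), (332.6, 128.5, 5.1, 7.1, 16), (294.2, 131.5, 8.1, 12.4, 18), (297.6, 94.2, 9.2, 10.2, 51), (298.8, 128.5, 96.2, 99.3, 369)]
w3 50 [(-310.6, -138.5, 243.4, 1092.0, 126), (132.9, 134.0, 3.7, 7.1, 13), (90.9, 95.3, 7.9, 8.8, 27), (95.3, 126.6, 93.0, 109.6, 235)]
w3 65 [(103.1, 166.2, 10.2, 15.8, 122), (-1443.5, -1074.5, 473.3, 4026.7, 174), (56.3, 131.4, 8.8, 8.9, 50), (80.5, 132.5, 5.6, 12.7, 55), (131.5, 131.6, 10.6, 15.3, 122), (89.6, 94.7, 10.9, 18.2, 151), (94.5, 128.9, 97.9, 110.5, 310)]
w2p [(495.9, 161.9, 7.3, 8.8, 50), (529.1, 140.5, 20.8, 30.1, 359), (517.0, 135.0, 13.2, 22.7, 126), (505.3, 125.0, 16.0, 33.5, 299), (526.9, 105.6, 8.3, 12.4, 66), (535.0, 95.4, 26.0, 38.1, 96), (528.1, 140.2, 122.1, 138.1, 167)]Traceback (most recent call last):
  File "<stdin>", line 13, in <module>
  File "<stdin>", line 12, in handle
ValueError: max() iterable argument is empty
```

```bash
cat >> pl.py <<'E'
def L(n):
    d=np.load(n+'.npz');return cv2.imread('pics/'+n+'.png'),(d['K'],d['R'],d['t'])
def handle(im,box,k=11,thr=50):
    x0,y0,x1,y1=box;m=(im[y0:y1,x0:x1].max(2)<thr).astype(np.uint8)
    m=cv2.morphologyEx(m,cv2.MORPH_OPEN,cv2.getStructuringElement(cv2.MORPH_ELLIPSE,(k,k)))
    c=max(cv2.findContours(m,0,1)[0],key=cv2.contourArea);r=cv2.minAreaRect(c);b=cv2.boxPoints(r)+[x0,y0]
    b=b[np.argsort(b[:,1])];return b[:2].mean(0),b[2:].mean(0),np.array(r[1])
E
python3 - <<'E'
from pl import *
i3,C3=L('w3');i4,C4=L('w4');i2,C2=L('w2');i1,C1=L('w1')
h3=handle(i3,(295,10,370,150));h4=handle(i4,(535,10,635,140));print(h3,h4)
for a,b in zip(h3,h4[:2]):print(tri([(C3,a),(C4,b)]))
big=[cv2.resize(i4[70:190,240:355],None,fx=4,fy=4,interpolation=2),cv2.resize(i3[70:190,42:157],None,fx=3,fy=3,interpolation=2)]
big[1]=cv2.copyMakeBorder(big[1],0,120,0,0,0)
cv2.imwrite('pics/hub.png',np.hstack(big)[:, :800])
st=[(298.9,165.3),(263.7,130.8),(332.6,131.2),(297.6,94.2)]
P=np.array([onz(C4,p,98) for p in st]);print(P.round(1),P.mean(0))
for i,j in((0,3),(1,2)):
    v=P[j]-P[i];print(np.hypot(*v[:2])/2,np.degrees(np.arctan2(v[1],v[0])))
st3=[(103.1,166.2),(56.3,131.4),(131.5,131.6),(89.6,94.7)]
for a,b in zip(st,st3):print(tri([(C4,a),(C3,b)]))
E
```

```text
(array([351.75000763,  24.75      ]), array([334.25000763,  42.25      ]), array([17.67766953, 24.74873734])) (array([604.77018929,  17.8426702 ]), array([547.07798529, 132.04969788]), array([ 27.42150879, 127.95169067]))
(array([ 587.0152562 , -185.36808477,  132.0314769 ]), [2.1750476760276136, 2.1750476760276864])
(array([ 528.10021669, -155.87096981,  157.59601474]), [38.713120637347494, 38.71312063734741])
[[452.7  84.4  98. ]
 [489.3 121.4  98. ]
 [489.5  48.1  98. ]
 [526.5  84.9  98. ]] [489.48252029  84.68184098  98.        ]
36.89219722656252 0.39895968268102794
36.64228357136596 -89.88250097925692
(array([451.3049337 ,  84.94356037,  89.81981792]), [0.08543112733518599, 0.08543112733515183])
(array([489.44841664, 121.19524407,  99.04289825]), [0.08436727612486412, 0.08436727612486836])
(array([489.24060319,  47.7478985 ,  88.8062527 ]), [0.20508746053587484, 0.2050874605359557])
(array([527.14253027,  85.47604688,  89.76987326]), [0.13934469189860754, 0.13934469189855553])
```

View pics/hub.png

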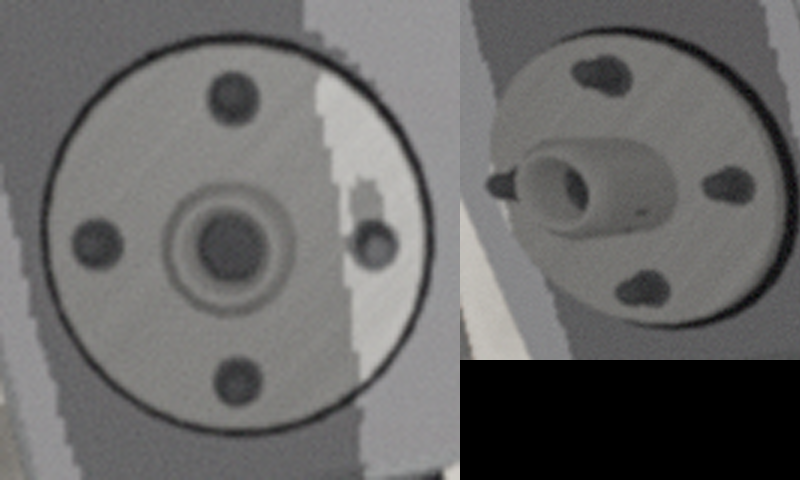

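Hub close-up: the studs lie almost exactly along world ±x/±y (about 0.3°), and the pilot top is at about (297,132) in w4. Next I go back over the platter, low, to refine.

```bash
python3 - <<'E'
from pl import *
i3,C3=L('w3');i4,C4=L('w4');i1,C1=L('w1');i2,C2=L('w2')
st=[(298.9,165.3),(263.7,130.8),(332.6,131.2),(297.6,94.2)]
print(np.mean([onz(C4,p,92) for p in st],0),onz(C4,(297.2,131.9),122),tri([(C4,(297.2,131.9)),(C3,(73.9,133.3))]))
print(tri([(C1,(322,139)),(C2,(523.5,134.5))]))
E
python3 nudge.py '[{"pos": [0,0.88,0],"jaw": 85},{"pos": [0.1,0.92,0],"r": [0,0,-0.216],"jaw": 85},{"pos": [0.1,0.92,0],"jaw": 85},{"pos": [0.1,0.92,0],"jaw": 85},{"pos": [0.1,0.92,0],"jaw": 85},{"pos": [0.1,0.92,0],"jaw": 85},{"pos": [0.1,0.92,0],"jaw": 85},{"pos": [0.1,0.92,0],"jaw": 85},{"pos": [0.1,0.92,-0.2],"jaw": 85},{"pos": [0.1,0.92,0.72],"jaw": 85},{"pos": [0,0.8,0.9],"jaw": 85},{"pos": [0,0.12,0.9],"jaw": 85}]'; python3 nudge.py '[{"pos": [0,0,0.4],"jaw": 85},{"jaw": 85},{"jaw": 85}]';python3 - <<'E'
from h import *
im,C=shot('wrist','pics/w5.png');s=ctrl.read_state();np.savez('w5.npz',K=C[0],R=C[1],t=C[2]);print(s['eef_pos'],s['tool_rot'],s['qd'].round(3))
E
```

```text
[489.20239127  85.11340854  92.        ] [489.64187493  83.96652511 122.        ] (array([489.42736392,  83.88985779, 122.9801274 ]), [0.26304677018377237, 0.26304677018390393])
(array([ 494.93209468, -445.60596048,   36.73081732]), [0.31495002818890894, 0.31495002818877577])
clock: 4.2
eef_pos: [504.2, -435.8, 182.8]
tool_rot: [3.134, -0.0, 0.052]
force: [0.2, 0.4, 0.7]
width: 85.3
gripper_force: 0.0
clock: 4.5
eef_pos: [506.6, -428.2, 163.6]
tool_rot: [3.141, 0.001, 0.059]
force: [0.0, -0.6, 1.0]
width: 84.9
gripper_force: 0.0
[ 507.71556253 -428.12247044  164.75621991] [ 3.13956106e+00 -1.30743158e-03  5.99984487e-02] [-0.015 -0.022 -0.007 -0.008 -0.002 -0.003 -0.001]
```

View pics/w5.png

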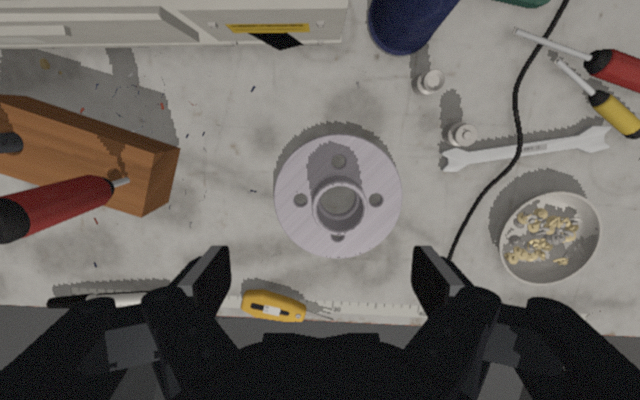

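The platter disc is centred at about (338,196) with its boss rim at (338,207). The holes are near (339,161), (301,200) and (377,200), and the fourth at (337,238) is partly hidden.

```bash
python3 - <<'E'
from pl import *
im,C=L('w5')
for t in(120,135):print(t,blobs(im,(270,130,405,260),thr=t,lo=50,hi=3000))
P=[onz(C,p,12) for p in[(339,161),(301,200),(377,200),(338,207)]];print(np.round(P,1));v=P[1]-P[2];print(np.degrees(np.arctan2(v[1],v[0])),onz(C,(338,207),44),onz(C,(338,196.5),12))
i1,C1=L('w1');i2,C2=L('w2');print(tri([(C1,(322,138.5)),(C2,(523.5,134.5)),(C,(338,207))]))
print(tri([(C1,(290.7,127.6)),(C,(301,200))]),tri([(C1,(351.3,151.4)),(C,(377,200))]))
go([494.5,-445.6,20],0.056)
E
```

```text
120 [(337.1, 237.6, 6.6, 14.0, 64), (375.6, 199.8, 13.3, 14.0, 146), (300.2, 199.9, 13.3, 13.7, 143), (339.9, 208.9, 45.4, 47.2, 1679), (332.3, 171.2, 55.0, 59.4, 1984), (336.9, 183.4, 108.7, 126.9, 1130)]
135 [(363.8, 252.8, 13.7, 32.7, 130), (277.0, 250.1, 9.3, 15.1, 86), (375.6, 199.8, 14.2, 15.0, 167), (300.2, 199.9, 14.3, 14.7, 165), (339.7, 210.5, 46.9, 51.8, 1845), (332.4, 172.8, 56.2, 64.6, 2109), (336.1, 186.1, 114.9, 128.2, 1314), (271.8, 139.5, 5.2, 17.4, 59)]
[[ 532.3 -444.    12. ]
 [ 490.8 -408.8   12. ]
 [ 495.3 -485.    12. ]
 [ 485.7 -446.4   12. ]]
93.37238888629645 [ 495.20440934 -443.96627371   44.        ] [ 496.63800634 -445.61764981   12.        ]
(array([ 494.60063161, -444.69373798,   38.83840905]), [1.3274879461923907, 0.429220740224716, 0.9594879511629006])
(array([ 490.42639469, -408.21582298,   10.82855415]), [0.4817286736816816, 0.48172867368172895]) (array([ 495.05881427, -484.42982621,   11.79703278]), [0.6612282298030985, 0.6612282298030515])
now [ 507.7 -428.1  164.8] [ 3.1396e+00 -1.3000e-03  6.0000e-02] w 85.0 d_tool [-14.4  16.4 144.8]
rotvec [ 0.002  -0.0013  0.004 ]
```

Converted, 40 mm is 0.8, 14 mm is 0.28.

```bash
python3 nudge.py '[{"pos": [-0.14,0.16,0.8],"jaw": 85},{"pos": [-0.14,0.16,0.8],"jaw": 85},{"pos": [0,0,0.7],"jaw": 85},{"pos": [0,0,0.4],"jaw": 85},{"pos": [0,0,0.28],"jaw": 85},{"jaw": 85},{"jaw": 85},{"jaw": 40},{"jaw": 40},{"jaw": 40},{"jaw": 40}]'; python3 nudge.py '[{"jaw": 40},{"jaw": 40}]'
```

```text
clock: 5.65
eef_pos: [496.1, -444.6, 16.5]
tool_rot: [3.139, -0.002, 0.062]
force: [-0.7, 0.4, 7.6]
width: 51.4
gripper_force: 61.8
clock: 5.85
eef_pos: [496.1, -444.6, 16.4]
tool_rot: [3.139, -0.002, 0.062]
force: [-0.3, -0.6, 7.5]
width: 51.5
gripper_force: 61.8
```

Converted, -45 mm is -0.9, -46 mm is -0.92, 0.054 rad is 0.216.

```bash
python3 nudge.py '[{"pos": [0,0,-0.4],"jaw": 40},{"pos": [0,0,-0.9],"jaw": 40},{"pos": [0,0,-0.9],"jaw": 40},{"pos": [0,0,-0.9],"jaw": 40},{"pos": [0,-0.3,-0.9],"jaw": 40},{"pos": [0,-0.8,-0.6],"r": [0,0,0.216],"jaw": 40},{"pos": [0,-0.92,0],"jaw": 40},{"pos": [0,-0.92,0],"jaw": 40},{"pos": [0,-0.92,0],"jaw": 40},{"pos": [0,-0.92,0],"jaw": 40},{"pos": [0,-0.92,0],"jaw": 40},{"pos": [0,-0.92,0],"jaw": 40}]'; python3 nudge.py '[{"pos": [0,-0.92,0],"jaw": 40},{"pos": [0,-0.92,0],"jaw": 40},{"pos": [0,-0.92,0],"jaw": 40},{"pos": [0,-0.92,0],"jaw": 40},{"pos": [0,-0.6,0],"jaw": 40},{"jaw": 40},{"jaw": 40},{"jaw": 40}]';python3 - <<'E'
from pl import *
im,C=shot('wrist','pics/w6.png');s=ctrl.read_state();np.savez('w6.npz',K=C[0],R=C[1],t=C[2])
go([490,84.6,200],0.004)
E
```

```text
clock: 7.05
eef_pos: [488.7, -110.2, 244.3]
tool_rot: [-3.141, 0.0, 0.008]
force: [1.5, 0.4, -3.3]
width: 51.4
gripper_force: 64.2
clock: 7.85
eef_pos: [487.6, 100.3, 244.2]
tool_rot: [3.141, 0.0, 0.006]
force: [-0.1, -0.4, -4.4]
width: 51.3
gripper_force: 64.3
now [487.7 100.1 244.2] [3.1407e+00 3.0000e-04 5.4000e-03] w 51.4 d_tool [ 2.2 15.5 44.2]
rotvec [0.0009 0.0003 0.0014]
```

View pics/w6.png

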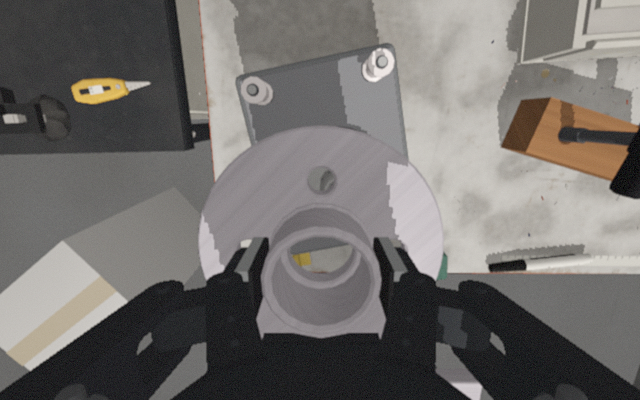

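The held platter's front hole is at (322,180), its disc runs from x≈200 to x≈443, and the boss rim is centred near (321,281).

```bash
python3 - <<'E'
from pl import *
im,C=L('w6');s=ctrl.read_state();e=s['eef_pos']
for t in(110,125,140):print(t,blobs(im,(300,160,345,200),thr=t,lo=100,hi=900))
for z in(239.5,):
  h=onz(C,(322,180),z)-e;print('hole',h,'disc edge',onz(C,(200,240),z)-e,onz(C,(443,240),z)-e,'front',onz(C,(321,126.5),z)-e)
print('boss',onz(C,(321,281),271.5)-e)
E
```

```text
110 [(326.2, 181.7, 14.2, 23.4, 219)]
125 [(322.9, 181.4, 25.3, 30.1, 533)]
140 []
hole [36.10997653  0.23292165 -4.72952768] disc edge [ 3.8212241  63.71178059 -4.72952768] [  4.54152749 -63.16563247  -4.72952768] front [61.84335151  0.881644   -4.72952768]
boss [-1.01794954  0.54099171 27.27047232]
```

Converted, 3 mm is 0.06, 40 mm is 0.8.

```bash
python3 nudge.py '[{"pos": [0.06,0.16,0.4],"jaw": 40},{"pos": [0,0.16,0.8],"jaw": 40},{"pos": [0,0,0.6],"jaw": 40},{"jaw": 40},{"jaw": 40},{"jaw": 40}]';python3 - <<'E'
from pl import *
im,C=shot('wrist','pics/w7.png');go([491,84.2,140],0.006);im,C=shot('side','pics/s7.png')
cv2.imwrite('pics/s7c.png',cv2.resize(im[100:230,240:400],None,fx=4,fy=4,interpolation=2))
E
```

```text
clock: 8.5
eef_pos: [492.5, 85.8, 155.8]
tool_rot: [-3.141, -0.003, 0.007]
force: [0.3, 0.4, -3.4]
width: 51.2
gripper_force: 64.8
now [492.5  86.  156. ] [-3.1408 -0.0036  0.0075] w 51.3 d_tool [-1.6  1.8 16. ]
rotvec [-0.0008 -0.0036  0.0015]
```

View pics/s7c.png

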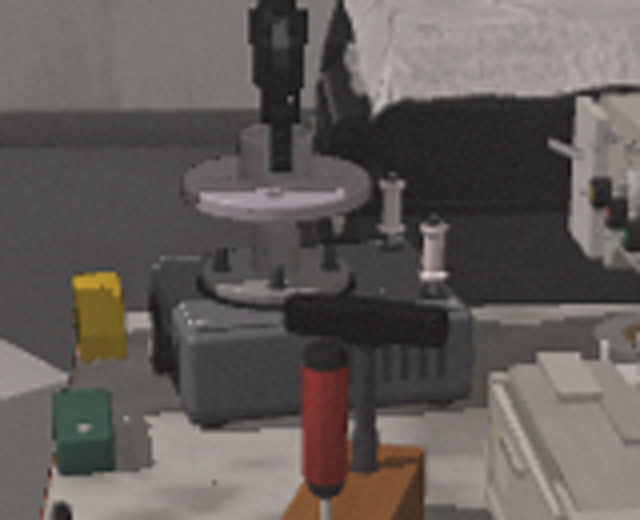

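The side crop shows the platter (centre x≈276) directly over the pilot and flange (x≈278). Now I lower it gently.

Converted, -1.5 mm is -0.03, 1.5 mm is 0.03, 0.003 rad is 0.012.

```bash
python3 nudge.py '[{"pos": [-0.03,0.03,0.16],"r": [0,0.012,0],"jaw": 40},{"pos": [0,0,0.2],"jaw": 40},{"pos": [0,0,0.16],"jaw": 40},{"jaw": 40},{"jaw": 40}]';python3 nudge.py '[{"pos": [0,0,0.12],"jaw": 40},{"pos": [0,0,0.12],"jaw": 40},{"jaw": 40}]'
```

```text
clock: 9.1
eef_pos: [490.6, 84.4, 128.0]
tool_rot: [-3.141, -0.004, 0.008]
force: [4.5, 0.1, -6.0]
width: 51.3
gripper_force: 64.6
clock: 9.4
eef_pos: [490.7, 84.4, 115.8]
tool_rot: [-3.141, -0.005, 0.008]
force: [5.7, 0.6, -7.1]
width: 51.3
gripper_force: 64.6
```

Converted, 4 mm is 0.08, 0.7 mm is 0.014, 0.003 rad is 0.012.

```bash
python3 nudge.py '[{"pos": [0.014,0,0.08],"r": [0,0.012,0],"jaw": 40},{"pos": [0,0,0.08],"jaw": 40},{"jaw": 40}]';python3 nudge.py '[{"pos": [0,0,0.06],"jaw": 40},{"pos": [0,0,0.04],"jaw": 40},{"jaw": 40},{"jaw": 40}]'
```

```text
clock: 9.7
eef_pos: [490.7, 84.4, 107.8]
tool_rot: [-3.141, -0.007, 0.008]
force: [5.4, 0.5, -6.4]
width: 51.6
gripper_force: 64.7
clock: 10.1
eef_pos: [490.7, 84.4, 103.1]
tool_rot: [-3.141, -0.007, 0.008]
force: [5.0, 0.4, -5.5]
width: 51.4
gripper_force: 64.8
```

```bash
python3 nudge.py '[{"pos": [0.01,0,0.02],"r": [0,-0.024,0],"jaw": 40},{"pos": [0,0,0.02],"jaw": 40},{"jaw": 40},{"jaw": 40}]'
```

```text
clock: 10.5
eef_pos: [491.0, 84.4, 102.4]
tool_rot: [-3.141, -0.0, 0.008]
force: [1.1, 0.3, 10.4]
width: 51.0
gripper_force: 66.1
```

Converted, -25 mm is -0.5, -45 mm is -0.9.

```bash
python3 nudge.py '[{"jaw": 85},{"jaw": 85},{"jaw": 85},{"jaw": 85},{"pos": [0,0,-0.4],"jaw": 85},{"pos": [0,0,-0.9],"jaw": 85},{"pos": [0,0,-0.9],"jaw": 85},{"pos": [0,0,-0.9],"jaw": 85},{"pos": [-0.4,0.6,-0.6],"jaw": 85},{"pos": [-0.5,0.9,0],"jaw": 85},{"pos": [0,0.4,0],"jaw": 85},{"jaw": 85}]';python3 - <<'E'
from pl import *
im,C=shot('wrist','pics/w8.png');s=ctrl.read_state();np.savez('w8.npz',K=C[0],R=C[1],t=C[2]);print(s['eef_pos'],s['tool_rot'],s['width'])
E
python3 nudge.py '[{"pos": [0,0.9,-0.2],"jaw": 85},{"pos": [0,0.9,0],"jaw": 85},{"pos": [0,0.8,0],"jaw": 85},{"jaw": 85},{"jaw": 85}]';python3 - <<'E'
from pl import *
im,C=shot('wrist','pics/w9.png');s=ctrl.read_state();np.savez('w9.npz',K=C[0],R=C[1],t=C[2]);print(s['eef_pos'],s['tool_rot'],s['width'])
a=cv2.imread('pics/w8.png');cv2.imwrite('pics/w89.png',np.vstack([a[:300],im[:300]]))
E
```

```text
clock: 11.7
eef_pos: [446.3, -13.1, 286.6]
tool_rot: [3.14, 0.0, 0.002]
force: [0.3, -0.0, 0.0]
width: 84.9
gripper_force: 0.0
[446.85673188 -10.86027125 286.39736458] [3.14158681e+00 9.79388880e-05 4.62016710e-03] 85.08480913744563
clock: 12.25
eef_pos: [448.6, -139.0, 295.7]
tool_rot: [-3.14, 0.001, 0.007]
force: [-0.3, 1.3, -0.7]
width: 85.0
gripper_force: 0.0
[ 448.62811148 -137.97918298  295.72027754] [-3.14014088e+00  1.02372452e-03  9.58478992e-03] 84.77480710005862
```

View pics/w89.png

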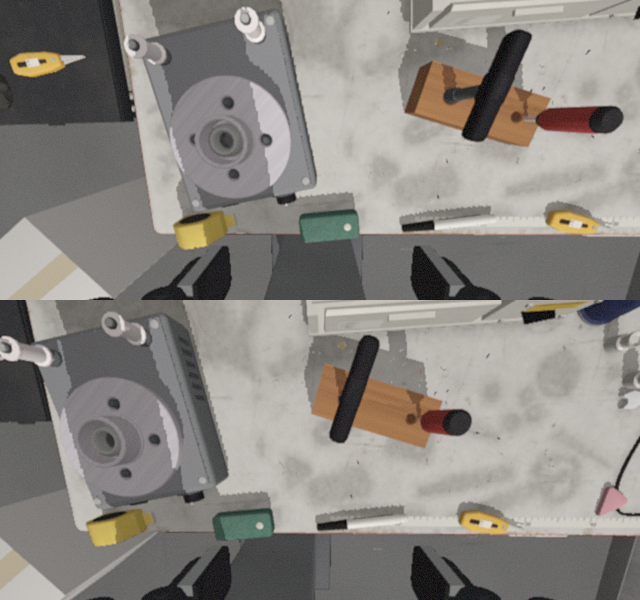

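The platter is seated, with studs visible in its holes. The key handle runs (517,33)–(477,138) in w8 and (369,38)–(341,140) in w9.

```bash
python3 - <<'E'
from pl import *
def hd(im,box,thr,k=7):
    x0,y0,x1,y1=box;g=cv2.GaussianBlur(im[y0:y1,x0:x1],(3,3),0);m=(g.max(2)<thr).astype(np.uint8)
    m=cv2.morphologyEx(m,cv2.MORPH_OPEN,cv2.getStructuringElement(cv2.MORPH_ELLIPSE,(k,k)))
    c=max(cv2.findContours(m,0,1)[0],key=cv2.contourArea);r=cv2.minAreaRect(c);b=cv2.boxPoints(r)+[x0,y0];b=b[np.argsort(b[:,1])]
    return b[:2].mean(0),b[2:].mean(0),np.array(r[1])
B={'w3':(290,5,375,145),'w4':(530,5,635,140),'w8':(440,15,540,150),'w9':(310,20,400,155)}
Cs={};H={}
for n,b in B.items():
    im,Cs[n]=L(n)
    for t in(40,50,60,70):
        h=hd(im,b,t);print(n,t,h[0].round(1),h[1].round(1),h[2].round(1))
        if t==60:H[n]=h
for k in(0,1):
    print(tri([(Cs[n],H[n][k]) for n in B]),tri([(Cs[n],H[n][k]) for n in('w8','w9')]))
E
```

```text
w3 40 [312. 113.] [316. 117.] [5.7 5.7]
w3 50 [348.5  23.1] [312.8 132.3] [ 19.  114.8]
w3 60 [348.5  22.8] [313.6 132.9] [ 20.2 115.4]
w3 70 [348.4  22.8] [313.7 133.3] [ 20.6 115.8]
w4 40 [603.4  19. ] [544.8 129.9] [ 22.  125.5]
w4 50 [610.8  19.3] [546.7 131.5] [ 35.7 129.2]
w4 60 [602.4  14.1] [538.4 127.4] [ 55.6 130.2]
w4 70 [601.7  13.7] [538.1 127.3] [ 57.4 130.1]
w8 40 [512.7  29.5] [465.2 136.7] [ 16.8 117.3]
w8 50 [517.9  28.6] [465.5 136.8] [ 34.5 120.2]
w8 60 [512.7  26. ] [460.  134.6] [ 47.1 120.7]
w8 70 [509.5  23.9] [456.3 132.8] [ 55.3 121.2]
w9 40 [337.1 122.3] [333.2 135.8] [ 6.9 14. ]
w9 50 [371.7  36.5] [334.7 139.8] [ 19.6 109.7]
w9 60 [371.8  36.6] [334.2 140. ] [ 20.4 110. ]
w9 70 [371.6  36.2] [334.4 140.4] [ 20.6 110.7]
(array([ 588.79286277, -183.08087937,  130.35178842]), [2.0801874769816013, 3.727719027143041, 1.650121156079992, 3.1100392107928543]) (array([ 589.16123094, -184.76241462,  125.31731541]), [2.1511756742140413, 2.151175674214004])
(array([ 493.69603255, -151.61863437,  123.11802896]), [2.184894126386488, 2.2731900673911034, 2.3300567547906317, 1.964352845974721]) (array([ 493.50119933, -151.71708193,  120.10681611]), [1.9961581506968984, 1.9961581506968347])
```

```bash
cat >> pl.py <<'E'
def hc(im,box,thr=55,k=7,dbg=0):
    x0,y0,x1,y1=box;g=cv2.GaussianBlur(im[y0:y1,x0:x1],(3,3),0);m=(g.max(2)<thr).astype(np.uint8)
    m=cv2.morphologyEx(m,cv2.MORPH_OPEN,cv2.getStructuringElement(cv2.MORPH_ELLIPSE,(k,k)))
    n,l,st,ce=cv2.connectedComponentsWithStats(m);i=1+np.argmax(st[1:,4]);y,x=np.where(l==i)
    p=np.stack([x+x0,y+y0],1).astype(float);c=p.mean(0);w,v=np.linalg.eigh(np.cov((p-c).T));a=v[:,1]*np.sign(v[1,1])
    s=(p-c)@a;return c,c+a*s.min(),c+a*s.max(),np.sqrt(12*w).round(1)
E
python3 - <<'E'
from pl import *
B={'w3':(290,5,375,145),'w4':(530,5,635,140),'w8':(440,15,540,150),'w9':(310,20,400,155)}
Cs={};H={}
for n,b in B.items():
    im,Cs[n]=L(n);H[n]=hc(im,b,55,15 if n in('w4','w8') else 7);print(n,[np.round(q,1).tolist() for q in H[n]])
for k in(0,1,2):
    for s in(B,('w8','w9'),('w3','w4')):print(k,s if s is not B else 'all',*[np.round(q,1) for q in tri([(Cs[n],H[n][k]) for n in s])])
E
```

```text
w3 [[331.3, 76.7], [348.4, 23.1], [313.5, 132.8], [18.6, 112.1]]
w4 [[580.3, 76.9], [612.0, 19.8], [549.3, 132.8], [29.3, 118.9]]
w8 [[494.9, 84.8], [520.2, 29.8], [469.8, 139.3], [24.2, 115.4]]
w9 [[353.8, 87.6], [371.2, 36.4], [335.8, 140.6], [18.3, 106.7]]
0 all [ 540.5 -168.   141.5] [0.6 0.5 0.4 0.2]
0 ('w8', 'w9') [ 540.6 -168.2  140.7] [0.3 0.3]
0 ('w3', 'w4') [ 540.5 -168.   141.8] [0.5 0.5]
1 all [ 583.4 -181.4  144.3] [0.6 1.  0.5 0.6]
1 ('w8', 'w9') [ 583.5 -181.7  142.9] [0.4 0.4]
1 ('w3', 'w4') [ 583.4 -181.4  144.8] [0.8 0.8]
2 all [ 492.1 -152.5  139.3] [0.4 0.7 0.2 0.3]
2 ('w8', 'w9') [ 492.3 -152.5  139.6] [0. 0.]
2 ('w3', 'w4') [ 492.  -152.3  139.3] [0.5 0.5]
```

```bash
python3 - <<'E'
from pl import *
print(ctrl.read_state()['qpos'].round(3))
for n,b in(('w4',(500,65,560,115)),('w8',(436,72,490,115))):
    im,C=L(n);x0,y0,x1,y1=b;m=im[y0:y1,x0:x1].max(2)<75
    for x in range(x0,x1,4):
        c=np.where(m[:,x-x0])[0]
        if len(c):print(n,x,y0+c.min(),y0+c.max(),len(c))
    for y in range(y0+10,y1-10,3):print(y,''.join('#' if q<55 else '+' if q<75 else '-' if q<100 else '.' for q in im[y,x0:x1].max(1)))
# screwdriver holes/dark spot
for n,p in(('w9',(411,118)),('w8',(516,117))):
    im,C=L(n);print(n,onz(C,p,50))
E
```

```text
[ 0.134  0.294  0.138  1.915 -0.051  0.938 -1.265]
w4 508 86 94 9
w4 512 83 96 14
w4 516 83 94 12
w4 520 83 94 10
w4 524 82 92 11
w4 528 82 91 10
w4 532 82 91 10
w4 536 82 90 9
w4 540 81 90 10
w4 544 80 89 10
w4 548 80 114 15
w4 552 79 114 23
w4 556 78 114 37
75 ............................................................
78 ....................................................---+++##
81 .............------......--.......---++++###+####+##########
84 .........-+###+#####+++###############################+#####
87 ........+###########+++#+#########+#+##++++++#########+#####
90 .......#############+++++++++++++++++++++-+--+----....-#####
93 .......+##+++###+##++-------...........................-####
96 .........-+++------....................................#####
99 .....................................................-######
102 ....................................................########
w8 444 94 99 6
w8 448 89 102 14
w8 452 88 101 14
w8 456 88 98 11
w8 460 89 97 9
w8 464 89 97 9
w8 468 88 97 10
w8 472 87 114 16
w8 476 86 114 29
w8 480 85 114 30
w8 484 76 114 39
w8 488 72 114 43
82 ..............................................########
85 .........................................--+##########
88 ............---++++++++------+########################
91 .........-+######+++##################################
94 ........+#######++####################################
97 .......-########++-++++++++++++++-++--################
100 ........-++++++++++-----...............###############
103 ............-----.....................-###############
w9 [ 513.64819635 -249.05955427   50.        ]
w8 [ 512.44246485 -248.10661883   50.        ]
```

Units first: shifts go in shares of 50 mm and turns go in units of 0.25 rad. So -0.149 rad is -0.596.

```bash
python3 - <<'E'
from pl import *
C4=L('w4')[1];C8=L('w8')[1]
print(onz(C4,(514,89.8),50),onz(C8,(450.3,95.2),50),tri([(C4,(514,89.8)),(C8,(450.3,95.2))]))
E
python3 nudge.py '[{"r": [0,0,-0.596],"jaw": 60},{"r": [0,0,-0.596],"jaw": 60},{"r": [0,0,-0.596],"jaw": 60},{"r": [0,0,-0.596],"jaw": 60},{"r": [0,0,-0.596],"jaw": 60},{"r": [0,0,-0.596],"jaw": 60},{"r": [0,0,-0.596],"jaw": 60},{"r": [0,0,-0.596],"jaw": 60},{"r": [0,0,-0.596],"jaw": 60},{"r": [0,0,-0.596],"jaw": 60},{"r": [0,0,-0.596],"jaw": 60},{"r": [0,0,-0.596],"jaw": 60}]'
python3 nudge.py '[{"r": [0,0,-0.596],"jaw": 60},{"r": [0,0,-0.596],"jaw": 60},{"r": [0,0,-0.596],"jaw": 60},{"r": [0,0,-0.596],"jaw": 60},{"r": [0,0,-0.596],"jaw": 60},{"r": [0,0,-0.596],"jaw": 60},{"r": [0,0,-0.596],"jaw": 60},{"jaw": 60}]'
python3 - <<'E'
from h import *
print(ctrl.read_state()['qpos'].round(3));go([540.5,-168,230],2.835)
E
```

```text
[ 536.46550145 -166.38381504   50.        ] [ 537.2340343  -166.02120303   50.        ] (array([ 536.73895002, -165.44695405,   51.5048245 ]), [0.4000849951356928, 0.4000849951356137])
clock: 13.5
eef_pos: [448.7, -137.1, 296.1]
tool_rot: [-3.142, -0.001, 1.806]
force: [1.2, 0.9, -1.1]
width: 59.9
gripper_force: 0.0
clock: 14.3
eef_pos: [448.7, -137.5, 296.1]
tool_rot: [3.14, -0.001, 2.843]
force: [0.3, -0.2, -0.9]
width: 59.8
gripper_force: 0.0
[ 0.599  0.318 -0.476  1.903  0.174  0.961  1.316]
now [ 448.7 -137.5  296.1] [ 3.1404e+00 -6.0000e-04  2.8430e+00] w 59.8 d_tool [-96.8  -2.2  66.1]
rotvec [ 0.0012 -0.0006  0.008 ]
```

Converted, -45 mm is -0.9, 20 mm is 0.4, 0.008 rad is 0.032.

```bash
python3 nudge.py '[{"pos": [-0.9,-0.02,0.2],"r": [0,0,0.032],"jaw": 60},{"pos": [-0.9,-0.02,0.4],"jaw": 60},{"pos": [-0.14,0,0.4],"jaw": 60},{"jaw": 60},{"jaw": 60},{"jaw": 60}]'; python3 - <<'E'
from pl import *
im,C=shot('wrist','pics/w10.png');s=ctrl.read_state();np.savez('w10.npz',K=C[0],R=C[1],t=C[2]);print(s['eef_pos'],s['tool_rot'])
p=proj(C,[540.5,-168,142]).round();q=proj(C,[536.8,-166,50]);print(p,q,proj(C,[583.4,-181.4,142]),proj(C,[492,-152.5,142]))
x,y=int(p[0]),int(p[1])
y0=max(0,y-110);
for t in(50,65):
  for k in(7,15):
    H=hc(im,(x-60,y0,x+60,min(400,y+110)),t,k);print([np.round(r,1).tolist() for r in H])
g=cv2.resize(im,(160,100),interpolation=cv2.INTER_AREA).max(2)
for r in range(15,85):print(''.join(' .:-=+*#'[7-min(7,v//25)] for v in g[r,40:120]))
E
```

```text
clock: 14.9
eef_pos: [540.1, -170.0, 247.4]
tool_rot: [3.142, 0.001, 2.831]
force: [-0.6, 0.7, 0.6]
width: 60.2
gripper_force: 0.0
[ 540.17082324 -170.32252276  247.68041373] [-3.14145429e+00  1.70545249e-03  2.83083933e+00]
[322. 198.] [322.56145813 173.20505979] [322.73184679 246.79622605] [322.38351686 136.35064776]
[[322.6, 191.4], [322.7, 137.0], [322.4, 247.0], [19.6, 107.5]]
[[322.6, 191.4], [322.6, 137.0], [322.5, 247.0], [19.5, 106.3]]
[[322.6, 191.5], [322.8, 137.0], [322.4, 248.0], [20.4, 108.5]]
[[322.6, 191.6], [322.9, 137.0], [322.3, 248.0], [20.4, 107.8]]
       ..:-------::.........-::....:....::............      ......  :-++++++====
     ...:..----::...........:::....::...........:......     .........-+++++++===
  .........:-:.............:.::.....::.......::.::................ ..:=++++++===
...................................:..........::.:.... ....... .... ..-+++++++==
............... ..............:...:.........:::::..... ........ ......:=++++++==
............................................::::...... ........  .  ...-+++++++=
  . ........  .............::........
[... 4446 characters left out ...]
...............:............  +*********************
###*******************:...............................    -*************++******
*********************+.............................       .*************+++++++*
*********************=............:................       .*************++++++++
**********************................................    -*************++++++++
**********************-........................::::...    +*************++++++++
**********************+.......................::...  ..  .***************+++++++
***********************:..+++++++=-::.......::=+======-  =***************+++++++
***********************=.:###********++=-=++**********+  +**************++++++++
```

```bash
python3 - <<'E'
from h import *
go([540.0,-168.3,124],2.833)
E
python3 nudge.py '[{"pos": [-0.01,-0.04,0.6],"jaw": 60},{"pos": [0,0,0.8],"jaw": 60},{"pos": [0,0,0.6],"jaw": 60},{"pos": [0,0,0.36],"jaw": 60},{"pos": [0,0,0.1],"jaw": 60},{"jaw": 60},{"jaw": 60},{"jaw": 60}]'
```

```text
now [ 540.2 -170.3  247.7] [-3.1415e+00  1.7000e-03  2.8308e+00] w 59.8 d_tool [  1.    1.9 123.7]
rotvec [-0.0001  0.0017 -0.0022]
clock: 15.75
eef_pos: [541.1, -173.2, 124.8]
tool_rot: [3.142, 0.003, 2.831]
force: [0.2, 0.8, -0.2]
width: 59.8
gripper_force: 0.0
```

```bash
python3 nudge.py '[{"pos": [0.05,0.086,0],"r": [0,0.012,0],"jaw": 60},{"jaw": 60},{"jaw": 8},{"jaw": 8},{"jaw": 8},{"jaw": 8},{"jaw": 8},{"jaw": 8}]'
```

```text
clock: 16.55
eef_pos: [539.1, -168.2, 123.4]
tool_rot: [-3.142, -0.003, 2.831]
force: [-0.5, -0.1, 2.2]
width: 17.0
gripper_force: 58.6
```

```bash
python3 nudge.py '[{"pos": [0,0,-0.2],"jaw": 8},{"pos": [0,0,-0.6],"jaw": 8},{"pos": [0,0,-0.8],"jaw": 8},{"pos": [0,0,-0.8],"jaw": 8},{"pos": [0,0,-0.5],"jaw": 8},{"jaw": 8},{"jaw": 8}]'; python3 - <<'E'
from pl import *
im,C=shot('wrist','pics/w11.png');s=ctrl.read_state();np.savez('w11.npz',K=C[0],R=C[1],t=C[2]);print(s['eef_pos'],s['tool_rot'],s['width'])
M=R.from_euler('xyz',s['tool_rot']);e=s['eef_pos'];tip=e+M.apply([0,0,113]);sh=e+M.apply([0,0,0])
sd,S=shot('side','pics/s11.png');tp,T=shot('top','pics/t11.png')
for n,c in(('w',C),('s',S),('t',T)):print(n,proj(c,tip),proj(c,sh))
p=proj(C,tip).astype(int)
for r in range(p[1]-40,p[1]+60,2):print(r,''.join(' .:-=+*#'[7-min(7,int(v)//25)] for v in im[r,p[0]-50:p[0]+50].max(1)))
p=proj(S,tip).astype(int);print(p)
for r in range(p[1]-50,p[1]+20,1):print(r,''.join(' .:-=+*#'[7-min(7,int(v)//25)] for v in sd[r,p[0]-40:p[0]+40].max(1)))
E
```

```text
clock: 17.25
eef_pos: [539.0, -168.4, 268.4]
tool_rot: [-3.141, -0.003, 2.831]
force: [-1.3, -0.0, -2.4]
width: 17.0
gripper_force: 59.3
[ 538.42443464 -168.33296533  267.42486079] [-3.14122528 -0.00491774  2.83066551] 17.16588532038519
w [319.83401725 194.59673462] [319.45298615 249.6264919 ]
s [331.25163451 174.81899985] [331.93028805 126.34286575]
t [308.97437633 186.19987719] [309.14627566 177.40402516]
154 .................................................................................::....             
156 ............................................::::::::::::::::.....................::-::.             
158 ........................................::-=+***************+=-::................:::::.             
160 ...................................::-=+**********#*#****#*#*##*+==::............::::::..           
162 ..................................:=*#*#************************#*##+-:..........::::::-:           
164 .................................:=*******#**********************#*#*+:..........::::::-:.          
166 ................................:-+********************
[... 9820 characters left out ...]
++++++++===========:
186 +++++++++++++++++++++++++++*******+++++++*+++*+++**+++*+++++++++++++============
187 ++++++++++++++++++++++++++***********+++**+++*++++*++++++++*++++++++============
188 ++++++++++++++++++++++++++*+*********+++*++++++++**++++*+++*++++++++============
189 +++++++++++++++++++++++++++*+********++++*+++*++++++++*++++*++++++++============
190 +++++++++++++++++++++++++************++++*+++*++++*+++*+++++++++++++============
191 ++++++++++++++++++++++++=++********+*++++*++*++++*+++++++++*+++++++==========-::
192 ++++++++++++++++++++++++=--+++++++==+++++*+++*+++**+++*++++++++++++=========-:::
193 ++++++++++++++++++++++++=:::----====++++**+++++++**++++++++*+++++++====-:..:::::
```

The handle hides the shaft in the wrist view. The side view shows the shaft's tip at about (331,175), as predicted for a vertical key. I check the key's offset along the handle and carry it to the hub.

```bash
python3 - <<'E'
from pl import *
im,C=L('w11');s=ctrl.read_state();M=R.from_euler('xyz',s['tool_rot']);e=s['eef_pos']
for x in(48,-48):
  for z in(-31,-7):print(x,z,proj(C,e+M.apply([x,0,z])))
col=im[140:400,316:326].max(2).mean(1)
for i in range(1,260,1):
    if abs(col[i]-col[i-1])>12:print(140+i,col[i-1].round(),col[i].round())
go([491.5,84.2,265],2.6);print(s['qpos'].round(2),s['qpos'][6])
E
```

```text
48 -31 [319.21856689 165.83043413]
48 -7 [319.4252034 157.322225 ]
-48 -31 [319.59554577 373.53989285]
-48 -7 [319.71605723 336.79238271]
144 156.0 140.0
145 140.0 127.0
147 128.0 144.0
148 144.0 159.0
156 159.0 139.0
157 139.0 82.0
158 82.0 29.0
now [ 538.3 -168.2  266.7] [-3.1414 -0.0062  2.8309] w 17.5 d_tool [121.7 226.    2.4]
rotvec [-0.0009 -0.0062  0.2309]
[ 0.54  0.5  -0.44  1.7   0.24  1.    1.28] 1.2767069057728746
```

Converted, 14 mm is 0.28, 38 mm is 0.76.

```bash
python3 nudge.py '[{"pos": [0.32,0.58,0],"jaw": 8},{"pos": [0.42,0.76,0],"jaw": 8},{"pos": [0.42,0.76,0],"jaw": 8},{"pos": [0.42,0.76,0],"jaw": 8},{"pos": [0.42,0.76,0],"jaw": 8},{"pos": [0.28,0.54,0],"jaw": 8},{"pos": [0.18,0.34,0],"jaw": 8},{"jaw": 8},{"jaw": 8},{"jaw": 8}]'; python3 - <<'E'
from pl import *
go([489.8,84.3,235]);
sd,S=shot('side','pics/s12.png');s=ctrl.read_state();tip=s['eef_pos']-[0,0,113];p=proj(S,tip);print(p,proj(S,[489.5,84.4,130]),s['qpos'].round(2))
a,b=int(p[0])-35,int(p[1])
for r in range(b-30,b+30):print(r,a,''.join(' .:-=+*#'[7-min(7,int(v)//25)] for v in sd[r,a:a+70].max(1)))
E
```

```text
clock: 18.4
eef_pos: [491.1, 81.8, 268.0]
tool_rot: [-3.14, -0.004, 2.829]
force: [0.4, 0.0, -0.7]
width: 17.4
gripper_force: 59.2
now [491.1  81.8 268. ] [-3.1402 -0.0039  2.8287] w 17.4 d_tool [ 1.9  2.  33. ]
[309.08282313 143.38475   ] [308.5210249  151.90980618] [ 0.13  0.4  -0.49  1.87  0.23  0.93  0.79]
113 274 ----------:--:--------------:-::+****-::------=*****-:::..............
114 274 -----------------:------------::+**+*-:------:=*****-:-:..............
115 274 --------------------:----------:+****-:------:=*****-:::..............
116 274 ----------------------------::-:+****-----:--:+*****=-:........ ......
117 274 -------------------------------:+*+**---------+*****+-::......  ......
118 274 -:-----------------------------:+****----:----=++****+-:...... ......:
119 274 -------------------------------:+****---------==+++**+-::..... ......:
120 274 -------------------------------:+****--------=+=++***+-::....: .......
121 274 -------------------------------:+**+*--------+*=+++**+-:::.... .......
122 274 -------------------------------:+****--------+*=++++*+=:::...  :.....
[... 3251 characters left out ...]
=+++-::===--------====-=============----==-=-====--=--===+========+=
165 274 =====+-----==------------==-=====-------=--=--=--=--=-==-=++++++++++++
166 274 ===+--=+=++===-------------------=++=----=----=--=---=--==++++++++++++
167 274 =+==--++++++===------------------=**+=--------====-----===++++++++++++
168 274 ==++-=++++++=====---------=------=++==------====----======++++++++++++
169 274 ===++++++++++======------==-====-========-=-::::--=======+++++++++++++
170 274 ===+++++++++++===========................::-:---========++++++++++++++
171 274 ===+++++++++++++=========:::::::::::::------=========+++++++++++++++++
172 274 ===+++++++++++++*++=======------------=============++**+++++++++++++++
```

Converted, 15 mm is 0.3, 2.2 mm is 0.044.

```bash
python3 nudge.py '[{"pos": [0.044,0.038,0.2],"jaw": 8},{"pos": [0,0,0.3],"jaw": 8},{"pos": [0,0,0.16],"jaw": 8},{"jaw": 8},{"jaw": 8}]';python3 nudge.py '[{"pos": [0,0,0.12],"jaw": 8},{"pos": [0,0,0.12],"jaw": 8},{"jaw": 8},{"jaw": 8}]'
```

```text
clock: 18.95
eef_pos: [489.6, 85.9, 235.5]
tool_rot: [-3.142, -0.003, 2.83]
force: [0.4, -0.0, -1.6]
width: 17.0
gripper_force: 59.2
clock: 19.35
eef_pos: [489.8, 85.5, 223.5]
tool_rot: [-3.141, -0.002, 2.831]
force: [1.0, -1.0, -2.3]
width: 17.1
gripper_force: 59.0
```

```bash
python3 nudge.py '[{"pos": [0,-0.02,0.06],"jaw": 8},{"pos": [0,0,0.06],"jaw": 8},{"pos": [0,0,0.04],"jaw": 8},{"pos": [0,0,0.04],"jaw": 8},{"jaw": 8},{"jaw": 8}]'
```

```text
clock: 19.95
eef_pos: [489.8, 85.2, 214.6]
tool_rot: [3.141, -0.001, 2.831]
force: [-0.4, -2.2, 7.3]
width: 16.7
gripper_force: 60.6
```

Converted, 1 mm is 0.02, 0.08 rad is 0.32.

```bash
python3 nudge.py '[{"pos": [0,0,0.02],"jaw": 8},{"r": [0,0,0.32],"jaw": 8},{"r": [0,0,0.32],"jaw": 8},{"r": [0,0,0.32],"jaw": 8},{"jaw": 8}]'; python3 nudge.py '[{"r": [0,0,0.32],"jaw": 8},{"r": [0,0,0.32],"jaw": 8},{"r": [0,0,0.32],"jaw": 8},{"jaw": 8}]'; python3 -c "
from h import *;s=ctrl.read_state();print(s['torque'],s['force'])"
```

```text
clock: 20.45
eef_pos: [489.7, 84.7, 214.1]
tool_rot: [-3.141, -0.001, 2.589]
force: [-0.6, -3.1, 12.3]
width: 17.3
gripper_force: 61.2
clock: 20.85
eef_pos: [489.6, 84.6, 214.1]
tool_rot: [-3.14, -0.001, 2.349]
force: [-0.9, -3.3, 11.5]
width: 17.1
gripper_force: 61.3
[-1.05455256  0.32354724  0.08127991] [-0.91021615 -3.26882862 11.54882904]
```

```bash
python3 nudge.py '[{"pos": [-0.01,-0.01,0.01],"r": [0,0,0.32],"jaw": 8},{"r": [0,0,0.32],"jaw": 8},{"r": [0,0,0.32],"jaw": 8},{"jaw": 8}]'; python3 nudge.py '[{"r": [0,0,0.32],"jaw": 8},{"r": [0,0,0.32],"jaw": 8},{"r": [0,0,0.32],"jaw": 8},{"jaw": 8}]';  python3 nudge.py '[{"r": [0,0,0.32],"jaw": 8},{"r": [0,0,0.32],"jaw": 8},{"r": [0,0,0.32],"jaw": 8},{"jaw": 8}]'; python3 -c "
from h import *;s=ctrl.read_state();print(s['torque'],s['force'])"
```

```text
clock: 21.25
eef_pos: [489.5, 84.0, 212.3]
tool_rot: [-3.14, -0.001, 2.11]
force: [2.9, -3.8, 1.9]
width: 16.9
gripper_force: 59.6
clock: 21.65
eef_pos: [489.1, 84.1, 211.9]
tool_rot: [-3.139, -0.001, 1.872]
force: [1.6, -2.3, -1.3]
width: 17.0
gripper_force: 59.3
clock: 22.05
eef_pos: [489.1, 84.0, 211.9]
tool_rot: [-3.139, -0.0, 1.633]
force: [1.2, -2.5, -1.4]
width: 17.4
gripper_force: 59.2
[-1.05407592 -0.53803107 -0.06551455] [ 1.20477335 -2.5296636  -1.42338605]
```

The key aligned: the downward force vanished and it has started to drop. I push it in the rest of the way.

```bash
python3 nudge.py '[{"pos": [0,0,0.06],"jaw": 8},{"pos": [0,0,0.06],"jaw": 8},{"pos": [0,0,0.06],"jaw": 8},{"jaw": 8}]'; python3 nudge.py '[{"pos": [0,0,0.02],"jaw": 8},{"pos": [0,0,0.02],"jaw": 8},{"jaw": 8}]'; python3 -c "
from h import *;s=ctrl.read_state();print(s['torque'],s['force'])"
```

```text
clock: 22.45
eef_pos: [489.3, 84.0, 203.2]
tool_rot: [-3.139, -0.001, 1.632]
force: [0.9, -5.5, 4.0]
width: 17.0
gripper_force: 60.1
clock: 22.75
eef_pos: [489.7, 84.2, 203.0]
tool_rot: [-3.141, -0.001, 1.632]
force: [-2.1, -5.0, 18.6]
width: 16.9
gripper_force: 62.3
[-1.5294805   0.67570059  0.0547391 ] [-2.05699884 -5.03145694 18.62128327]
```

```bash
python3 nudge.py '[{"pos": [0,0,-0.03],"r": [0,0,0.4],"jaw": 8},{"r": [0,0,0.4],"jaw": 8},{"r": [0,0,0.4],"jaw": 8},{"jaw": 8}]'; python3 -c "
from h import *;s=ctrl.read_state();print(s['torque'],s['force'])"; python3 nudge.py '[{"r": [0,0,0.4],"jaw": 8},{"r": [0,0,0.4],"jaw": 8},{"jaw": 8}]'; python3 -c "
from h import *;s=ctrl.read_state();print(s['torque'],s['force'])"
```

```text
clock: 23.15
eef_pos: [489.1, 84.1, 203.2]
tool_rot: [-3.139, 0.0, 1.33]
force: [-0.6, -3.5, 8.7]
width: 16.8
gripper_force: 60.8
[-1.3696426   0.12286202 -0.02435919] [-0.57548199 -3.5220788   8.73945729]
clock: 23.45
eef_pos: [489.0, 84.2, 203.1]
tool_rot: [-3.139, 0.001, 1.13]
force: [-0.7, -4.8, 8.5]
width: 16.9
gripper_force: 60.8
[-1.37095688  0.2044843  -0.00595002] [-0.69790385 -4.76007686  8.52770085]
```

```bash
python3 nudge.py '[{"r": [0,0,0.32],"jaw": 8},{"jaw": 8}]'; python3 -c "
from h import *;s=ctrl.read_state();print(s['torque'],s['force'])"
```

```text
clock: 23.65
eef_pos: [489.0, 84.2, 203.2]
tool_rot: [-3.139, 0.001, 1.05]
force: [-0.5, -4.2, 9.0]
width: 17.5
gripper_force: 60.9
[-1.3992702   0.20055097  0.03261639] [-0.48791604 -4.21577001  9.03014646]
```

```bash
for i in 1 ; do python3 nudge.py '[{"r": [0,0,0.32],"jaw": 8},{"jaw": 8}]'; python3 -c "
from h import *;s=ctrl.read_state();print(s['torque'],s['force'])"; python3 nudge.py '[{"r": [0,0,0.32],"jaw": 8},{"jaw": 8}]'; python3 -c "
from h import *;s=ctrl.read_state();print(s['torque'],s['force'],s['qpos'][6])"; done
```

```text
clock: 23.85
eef_pos: [488.9, 84.2, 203.2]
tool_rot: [-3.139, 0.001, 0.97]
force: [-1.9, -4.5, 9.5]
width: 17.2
gripper_force: 60.9
[-1.33718399  0.23451511 -0.04339469] [-1.89107577 -4.52995952  9.50846207]
clock: 24.05
eef_pos: [488.9, 84.3, 203.1]
tool_rot: [-3.139, 0.001, 0.891]
force: [-1.0, -4.7, 9.7]
width: 17.0
gripper_force: 60.9
[-1.3004466   0.32684928  0.04671549] [-0.98937748 -4.70485261  9.69188809] -0.8476975488801791
```

```bash
python3 nudge.py '[{"r": [0,0,0.24],"jaw": 8},{"jaw": 8}]'; python3 -c "
from h import *;s=ctrl.read_state();print(s['torque'],s['force'])"; python3 nudge.py '[{"r": [0,0,0.24],"jaw": 8},{"jaw": 8}]'; python3 -c "
from h import *;s=ctrl.read_state();print(s['torque'],s['force'],s['tau'][6])"
```

```text
clock: 24.25
eef_pos: [488.8, 84.3, 203.2]
tool_rot: [-3.139, 0.002, 0.831]
force: [-1.9, -3.7, 10.2]
width: 16.9
gripper_force: 61.0
[-1.28360208  0.39625709  0.12941478] [-1.94074281 -3.71257461 10.1550572 ]
clock: 24.45
eef_pos: [488.8, 84.3, 203.2]
tool_rot: [-3.139, 0.002, 0.771]
force: [-0.7, -4.4, 10.6]
width: 17.0
gripper_force: 61.0
[-1.24768071  0.39336377  0.14976215] [-0.69214782 -4.37813102 10.59274312] -0.4083005525171757
```

Converted, 0.06 rad is 0.24.

```bash
python3 nudge.py '[{"r": [0,0,0.24],"jaw": 8},{"jaw": 8}]'; python3 -c "
from h import *;s=ctrl.read_state();print(s['torque'],s['force'],s['tau'][6])"; python3 nudge.py '[{"r": [0,0,0.24],"jaw": 8},{"jaw": 8}]'; python3 -c "
from h import *;s=ctrl.read_state();print(s['torque'],s['force'],s['tau'][6])
from pl import *
im,C=shot('wrist','pics/w13.png');M=R.from_euler('xyz',s['tool_rot']);e=s['eef_pos'];print(proj(C,e+M.apply([48,0,-7])),proj(C,e+M.apply([0,0,-31])))
g=cv2.GaussianBlur(im,(3,3),0).max(2)
for r in range(150,240,4):print(r,''.join(' .:-=+*#'[7-min(7,int(v)//25)] for v in g[r,260:380:1]))
"
```

```text
clock: 24.65
eef_pos: [488.8, 84.3, 203.2]
tool_rot: [-3.139, 0.002, 0.711]
force: [-2.2, -4.1, 9.5]
width: 17.1
gripper_force: 61.0
[-1.26353386  0.48541108  0.13594466] [-2.15723313 -4.13124928  9.51776702] -0.36652157083153725
clock: 24.85
eef_pos: [488.8, 84.4, 203.1]
tool_rot: [-3.139, 0.002, 0.651]
force: [-1.8, -4.4, 11.2]
width: 17.1
gripper_force: 61.1
[-1.25531387  0.50338896  0.15272237] [-1.79953196 -4.35080324 11.23137149] -0.3803699277341366
[321.4419662  160.10564759] [321.4949953  284.38635888]
150 ::...........................................................................................................           
154 ...................................................................................::--====--:::...........             
158 ...............................................:::-==+*************++=--::......:-=++++++++++++=-::..........           
162 ...:....:.:::......:::::::::::............:-=+**#####**#####****###****###***=-:-=++++++====+++=--::........            
166 ................::-=++++++++++=-::.......:=+*#####**********##****************+=
[... 1563 characters left out ...]
..........:::...:::--=*##*************************************#*+=--:.     .-+++++=:.                 
222 .............................::::..:::-=*###**************************************+-::.    .-=======+=-.                
226 ...........................::-==-::...:=**#***************************************=:     .:-----------:.                
230 ..........................::-=++++==-::=+****************************************=:       ..::::::::..                  
234 ...........................::--========+*#***************************************+-........                             
238 -::.........................:---------=+**##***#**********************************+=--------:
```

Converted, 0.1 rad is 0.4.

```bash
python3 nudge.py '[{"r": [0,0,0.4],"jaw": 8},{"jaw": 8}]'; python3 -c "
from h import *;s=ctrl.read_state();print(s['torque'],s['force'],s['tau'][6])"; python3 nudge.py '[{"r": [0,0,0.4],"jaw": 8},{"jaw": 8}]'; python3 -c "
from h import *;s=ctrl.read_state();print(s['torque'],s['force'],s['tau'][6])";python3 nudge.py '[{"r": [0,0,0.4],"jaw": 8},{"jaw": 8}]'; python3 -c "
from h import *;s=ctrl.read_state();print(s['torque'],s['force'],s['tau'][6])"
```

```text
clock: 25.1
eef_pos: [488.7, 84.4, 203.2]
tool_rot: [-3.139, 0.002, 0.55]
force: [-2.0, -4.2, 11.2]
width: 17.5
gripper_force: 61.1
[-1.18258645  0.55270441 -0.0599123 ] [-2.02520607 -4.16058505 11.18182328] -0.37348927929997444
clock: 25.3
eef_pos: [488.7, 84.5, 203.2]
tool_rot: [-3.139, 0.002, 0.45]
force: [-2.6, -2.9, 10.0]
width: 17.3
gripper_force: 61.1
[-1.1573574   0.62989155 -0.08155713] [-2.55365334 -2.94952075 10.00216013] -0.37224833853542805
clock: 25.5
eef_pos: [488.7, 84.6, 203.2]
tool_rot: [-3.139, 0.003, 0.35]
force: [-1.6, -3.4, 11.3]
width: 17.3
gripper_force: 61.1
[-1.11251355  0.61254337 -0.05762551] [-1.64011969 -3.39768624 11.25920517] -0.3822256810963154
```

```bash
for i in 1; do python3 nudge.py '[{"r": [0,0,0.4],"jaw": 8},{"jaw": 8}]'; python3 -c "
from h import *;s=ctrl.read_state();print(s['torque'],s['tau'].round(2))"; python3 nudge.py '[{"r": [0,0,0.4],"jaw": 8},{"jaw": 8}]'; python3 -c "
from h import *;s=ctrl.read_state();print(s['torque'],s['tau'].round(2))";python3 nudge.py '[{"r": [0,0,0.4],"jaw": 8},{"jaw": 8}]'; python3 -c "
from h import *;s=ctrl.read_state();print(s['torque'],s['tau'].round(2),s['qpos'].round(2))
from pl import *
im,C=shot('wrist','pics/w14.png');np.savez('w14.npz',K=C[0],R=C[1],t=C[2])
g=cv2.GaussianBlur(im,(3,3),0).max(2)
g=cv2.resize(im,(160,100),interpolation=cv2.INTER_AREA).max(2)
for r in range(0,75):print(''.join(' .:-=+*#'[7-min(7,v//25)] for v in g[r,40:120]))
for x in [489.5+38,489.5-38]:print(proj(C,[x,84.4,98]))
for y in [84.4+38,84.4-38]:print(proj(C,[489.5,y,98]))
"; done
```

```text
clock: 25.7
eef_pos: [488.6, 84.7, 203.1]
tool_rot: [-3.139, 0.003, 0.25]
force: [-1.4, -3.4, 10.9]
width: 17.4
gripper_force: 61.2
[-0.9956445   0.6326458  -0.01368366] [ -1.39 -37.5    1.32 -14.24  -0.97  -0.93  -0.43]
clock: 25.9
eef_pos: [488.7, 85.0, 203.1]
tool_rot: [-3.139, 0.003, 0.15]
force: [-1.9, -1.8, 11.3]
width: 16.9
gripper_force: 61.2
[-0.82398769  0.5912855  -0.00195459] [ -1.15 -37.41   1.81 -14.14  -0.83  -0.9   -0.43]
clock: 26.1
eef_pos: [488.6, 85.1, 203.1]
tool_rot: [-3.139, 0.004, 0.05]
force: [-1.8, -2.7, 10.8]
width: 17.5
gripper_force: 61.2
[-0.73584741  0.69698282  0.06075803] [ -0.98 -37.23   2.21 -14.14  -0.78  -0.95  -0.46] [-0.45  0.47  0.32  1.97 -0.22  0.74 -1.52]
::::    . .----------------::----::::-------------:--:.......  .                
::::.    ..--------------:----------:-------------:--:........ .                
::::.     .--------------:----------------------------.....   ..                
::::.     .:------------------::--------:-------------........                  
::::.     .:-----------------::------::-:-------------...........    
[... 5093 characters left out ...]
++++++++++-          
::::-----       .:+**************-************+-********++++++++++++==:         
:::------   :+*******************+*************+********==---+******=--         
:::-------:+*******+==++*********************************=---+*******+-         
::------=**************************************************************=        
:-----=******************************************************************-      
----=+********************************************************************+:    
---+*************************************************************************=--
[325.01334524 151.38098038]
[320.36394284 238.39856969]
[277.5609428  194.40000071]
[367.49748302 198.81330487]
```

```bash
cat > rd.py <<'E'
from h import *;s=ctrl.read_state();print('T',s['torque'].round(3),'tau7',s['tau'][6].round(3),'F',s['force'].round(1),'z',s['eef_pos'][2].round(1),'yaw',s['tool_rot'][2].round(3),'w',round(s['width'],2))
E
python3 rd.py;python3 nudge.py '[{"pos": [0,0,-0.04],"jaw": 8},{"jaw": 8}]' >/dev/null;python3 rd.py;python3 nudge.py '[{"r": [0,0,-0.2],"jaw": 8},{"jaw": 8}]'>/dev/null;python3 rd.py;python3 nudge.py '[{"r": [0,0,-0.2],"jaw": 8},{"jaw": 8}]'>/dev/null;python3 rd.py;python3 nudge.py '[{"r": [0,0,-0.2],"jaw": 8},{"jaw": 8}]'>/dev/null;python3 rd.py
```

```text
T [-0.777  0.715  0.043] tau7 -0.132 F [-2.1 -2.  11.3] z 203.2 yaw 0.052 w 17.21
T [-0.466  0.206  0.015] tau7 -0.008 F [ 0.1 -1.8 -1.4] z 204.1 yaw 0.052 w 17.26
T [-0.359  0.034  0.026] tau7 0.265 F [-1.2 -1.2 -2.1] z 204.0 yaw 0.102 w 17.31
T [-0.407  0.217 -0.024] tau7 0.265 F [-0.8 -1.7 -2.2] z 204.1 yaw 0.15 w 16.82
T [-0.425  0.261  0.036] tau7 0.264 F [-0.6 -0.7 -1.9] z 204.2 yaw 0.2 w 17.13
```

```bash
for k in 1; do python3 nudge.py '[{"r": [0,0,0.4],"jaw": 8},{"jaw": 8}]' >/dev/null;python3 rd.py;python3 nudge.py '[{"r": [0,0,0.4],"jaw": 8},{"jaw": 8}]'>/dev/null;python3 rd.py;python3 nudge.py '[{"r": [0,0,0.4],"jaw": 8},{"jaw": 8}]'>/dev/null;python3 rd.py;python3 nudge.py '[{"r": [0,0,0.4],"jaw": 8},{"jaw": 8}]'>/dev/null;python3 rd.py;python3 nudge.py '[{"r": [0,0,0.4],"jaw": 8},{"jaw": 8}]'>/dev/null;python3 rd.py; done
```

```text
T [-0.216  0.33  -0.048] tau7 -0.522 F [-1.6 -0.3 -2.8] z 204.4 yaw 0.099 w 17.39
T [-0.151  0.401  0.036] tau7 -0.522 F [-0.5 -1.5 -1.4] z 204.4 yaw 0.001 w 17.32
T [-0.223  0.614 -0.02 ] tau7 -0.51 F [-1.6 -1.  -1.8] z 204.5 yaw -0.097 w 17.12
T [-0.082  0.67   0.06 ] tau7 -0.554 F [-2.6  0.5 -0.6] z 204.5 yaw -0.196 w 16.84
T [-0.032  0.714  0.02 ] tau7 -0.516 F [-2.5  0.5 -1.4] z 204.5 yaw -0.295 w 17.27
```

Units first: shifts go in shares of 50 mm and turns go in units of 0.25 rad. So 0.08 rad is 0.32.

```bash
for k in 1; do python3 nudge.py '[{"r": [0,0,0.32],"jaw": 8},{"jaw": 8}]' >/dev/null;python3 rd.py;python3 nudge.py '[{"r": [0,0,0.32],"jaw": 8},{"jaw": 8}]'>/dev/null;python3 rd.py;python3 nudge.py '[{"r": [0,0,0.32],"jaw": 8},{"jaw": 8}]'>/dev/null;python3 rd.py;python3 nudge.py '[{"r": [0,0,0.32],"jaw": 8},{"jaw": 8}]'>/dev/null;python3 rd.py;python3 nudge.py '[{"r": [0,0,0.32],"jaw": 8},{"jaw": 8}]'>/dev/null;python3 rd.py; done; python3 -c "
from h import *
s=ctrl.read_state();print(s['clock'],s['qpos'].round(3),s['eef_pos'],s['tool_rot'])
T=[]
for i in range(6):
    T.append(ctrl.read_state()['torque'][2])
print(T)"
```

```text
T [0.147 0.719 0.12 ] tau7 -0.439 F [-1.8 -0.  -1.5] z 204.5 yaw -0.375 w 17.11
T [0.267 0.759 0.018] tau7 -0.41 F [-2.4  1.2 -1.2] z 204.5 yaw -0.455 w 17.28
T [ 0.338  0.849 -0.004] tau7 -0.386 F [-2.8  1.4 -1.4] z 204.5 yaw -0.535 w 17.26
T [ 0.535  0.822 -0.052] tau7 -0.35 F [-2.9  1.7 -1.6] z 204.5 yaw -0.616 w 16.99
T [ 0.657  0.853 -0.057] tau7 -0.35 F [-2.5  2.6 -1.3] z 204.6 yaw -0.695 w 17.16
28.95 [-0.601  0.5    0.544  1.976 -0.369  0.766 -2.107] [488.95706926  84.89332051 204.57274024] [ 3.14061131  0.00334789 -0.69546977]
[np.float64(-0.057367797204645216), np.float64(-0.057367797204645216), np.float64(-0.057367797204645216), np.float64(-0.057367797204645216), np.float64(-0.057367797204645216), np.float64(-0.057367797204645216)]
```

```bash
python3 - <<'E'
from pl import *
sd,S=shot('side','pics/s15.png');s=ctrl.read_state();M=R.from_euler('xyz',s['tool_rot']);e=s['eef_pos']
for d in(113,101):
  for x in(48,-48):print(d,x,[proj(S,e+M.apply([x,0,d-h])).round(1).tolist() for h in(144,120)])
p=proj(S,e).astype(int);print('tcp',p,proj(S,[489.5,58,130]))
a=p[0]-45
for r in range(p[1]-30,p[1]+25):print(r,a,''.join(' .:-=+*#'[7-min(7,int(v)//20)] for v in sd[r,a:a+90].max(1)))
E
```

```text
113 48 [[322.2, 116.7], [322.2, 125.7]]
113 -48 [[294.3, 111.5], [294.5, 120.1]]
101 48 [[322.3, 112.2], [322.2, 121.2]]
101 -48 [[294.3, 107.2], [294.4, 115.8]]
tcp [308 125] [308.65888548 154.84594107]
95 263 :..:......................=*+==++***+++***+********+*++******                             
96 263 ...:......................+*++++**+**++******+***+*****++****.                            
97 263 ...........................+*++++************++**********+***-          ....    .         
98 263 ...:..........:............=*+++***+**********+**********+***=.         ..                
99 263 :.::.:......................+*+++*****+*:.+**+++*******:=***==:         .                 
100 263 .:::::......................=***+***+*++==+************.=***:==                           
101 263 ::::::.......................+*++******+++++*******+***=+***:+*                           
102 263 :.::.........................=**+*******+++*****:=*********:-+*.                          
103 263 :::..........................+********++**++****.=*****+***.=+++                          
104 263 ..
[... 3843 characters left out ...]
*++**+*
143 263 ----=-==-=-=-=-----==-==========-==========++++++++++++++*** :+++++++++++*=-+**+*++***++++
144 263 ==-----=-=--------=-=======-==============-===++++++++++++**..++++++++++=++++**+***++*++++
145 263 ------====-=--==-==========-=-===-========-==+++++++++++++**.:++++++++++::-=:.=**++*+****+
146 263 ==---=-=-===--=------===-==================+++++*+++++++++**.:=+++++++++...:..=***+***+***
147 263 =-=-=---=------=---==========-==============+++++++++++++++*..=+****+***--:::-*******+****
148 263 --=-=====-=--=--=--======-===-==========-===++++*++++++++++*..=***++*++*+-::.+*+*+**++++**
149 263 -----==--=-=-=----=--=========-============++++++++++++++++*..=***+++++*+::..=*+**++**+***
```

```bash
python3 nudge.py '[{"pos": [0,0,0.04],"jaw": 8},{"pos": [0,0,0.01],"jaw": 8},{"jaw": 8}]' >/dev/null;python3 rd.py;for k in 1; do python3 nudge.py '[{"r": [0,0,0.32],"jaw": 8},{"r": [0,0,0.32],"jaw": 8},{"jaw": 8}]' >/dev/null;python3 rd.py;python3 nudge.py '[{"r": [0,0,0.32],"jaw": 8},{"r": [0,0,0.32],"jaw": 8},{"jaw": 8}]'>/dev/null;python3 rd.py;python3 nudge.py '[{"r": [0,0,0.32],"jaw": 8},{"r": [0,0,0.32],"jaw": 8},{"jaw": 8}]'>/dev/null;python3 rd.py; done
```

```text
T [ 0.571  1.542 -0.085] tau7 0.046 F [-4.7  1.5 10. ] z 203.3 yaw -0.696 w 17.42
T [0.625 1.304 0.007] tau7 -0.354 F [-4.8  2.   7.1] z 203.2 yaw -0.857 w 17.32
T [0.74  1.212 0.028] tau7 -0.383 F [-3.6  1.6  8.8] z 203.2 yaw -1.017 w 16.64
T [0.776 1.328 0.046] tau7 -0.402 F [-3.2  1.5  9.1] z 203.2 yaw -1.177 w 17.56
```

```bash
for k in 1; do python3 nudge.py '[{"pos": [0,0,0.02],"r": [0,0,-0.4],"jaw": 8},{"r": [0,0,-0.4],"jaw": 8},{"r": [0,0,-0.4],"jaw": 8},{"jaw": 8}]' >/dev/null;python3 rd.py;python3 nudge.py '[{"r": [0,0,-0.4],"jaw": 8},{"r": [0,0,-0.4],"jaw": 8},{"r": [0,0,-0.4],"jaw": 8},{"jaw": 8}]'>/dev/null;python3 rd.py;python3 nudge.py '[{"r": [0,0,-0.4],"jaw": 8},{"r": [0,0,-0.4],"jaw": 8},{"r": [0,0,-0.4],"jaw": 8},{"jaw": 8}]'>/dev/null;python3 rd.py;python3 nudge.py '[{"r": [0,0,-0.4],"jaw": 8},{"r": [0,0,-0.4],"jaw": 8},{"r": [0,0,-0.4],"jaw": 8},{"jaw": 8}]'>/dev/null;python3 rd.py; python3 nudge.py '[{"r": [0,0,-0.4],"jaw": 8},{"r": [0,0,-0.4],"jaw": 8},{"r": [0,0,-0.4],"jaw": 8},{"jaw": 8}]'>/dev/null;python3 rd.py; done
```

```text
T [0.564 1.658 0.015] tau7 0.478 F [-5.3  1.  15.3] z 203.1 yaw -0.874 w 16.91
T [ 0.451  1.731 -0.031] tau7 0.485 F [-5.1  1.  14.5] z 203.0 yaw -0.574 w 17.27
T [ 0.363  1.77  -0.016] tau7 0.492 F [-6.2  1.8 15.7] z 203.0 yaw -0.274 w 17.12
T [ 0.228  1.89  -0.053] tau7 0.483 F [-6.1  1.1 15.4] z 203.1 yaw 0.026 w 17.24
T [1.470e-01 2.032e+00 2.000e-03] tau7 0.507 F [-6.1 -0.2 15.8] z 203.1 yaw 0.325 w 17.19
```

```bash
python3 nudge.py '[{"pos": [0,0,-0.16],"jaw": 8},{"pos": [0,0,-0.16],"jaw": 8},{"jaw": 8}]' ;python3 rd.py;python3 nudge.py '[{"r": [0,0,-0.52],"jaw": 8},{"r": [0,0,-0.52],"jaw": 8},{"r": [0,0,-0.52],"jaw": 8},{"r": [0,0,-0.52],"jaw": 8},{"pos": [0,0,0.06],"jaw": 8},{"pos": [0,0,0.06],"jaw": 8},{"pos": [0,0,0.04],"jaw": 8},{"jaw": 8}]';python3 rd.py
```

```text
clock: 32.5
eef_pos: [489.8, 84.1, 218.2]
tool_rot: [-3.14, 0.001, 0.322]
force: [-2.1, 0.4, -0.1]
width: 17.1
gripper_force: 60.2
T [ 0.058  0.869 -0.005] tau7 -0.019 F [-2.1  0.4 -0.1] z 218.2 yaw 0.322 w 17.14
clock: 33.3
eef_pos: [489.2, 83.8, 209.4]
tool_rot: [-3.14, 0.002, 0.838]
force: [-2.6, -1.4, 4.3]
width: 16.6
gripper_force: 60.8
T [-0.442  1.05   0.037] tau7 -0.011 F [-2.6 -1.4  4.3] z 209.4 yaw 0.838 w 16.56
```

```bash
python3 nudge.py '[{"pos": [0,0,0.06],"jaw": 8},{"pos": [0,0,0.06],"jaw": 8},{"jaw": 8}]' ;python3 rd.py; python3 nudge.py '[{"pos": [0,0,-0.2],"jaw": 8},{"pos": [0,0,-0.16],"r": [0,0,-0.52],"jaw": 8},{"r": [0,0,-0.52],"jaw": 8},{"pos": [0,0,0.1],"jaw": 8},{"pos": [0,0,0.1],"jaw": 8},{"pos": [0,0,0.1],"jaw": 8},{"jaw": 8},{"jaw": 8}]';python3 rd.py
```

```text
clock: 33.6
eef_pos: [489.3, 83.9, 203.9]
tool_rot: [-3.14, 0.001, 0.839]
force: [-4.2, -1.7, 9.9]
width: 16.9
gripper_force: 61.7
T [-0.542  1.365  0.035] tau7 -0.047 F [-4.2 -1.7  9.9] z 203.9 yaw 0.839 w 16.94
clock: 34.4
eef_pos: [489.1, 84.1, 205.6]
tool_rot: [-3.139, 0.001, 1.099]
force: [-1.1, -2.3, -3.2]
width: 17.5
gripper_force: 61.9
T [-0.761  0.301  0.017] tau7 -0.017 F [-1.1 -2.3 -3.2] z 205.6 yaw 1.099 w 17.46
```

Converted, 1.5 mm is 0.03, 3 mm is 0.06.

```bash
python3 nudge.py '[{"pos": [0,0,0.06],"jaw": 8},{"pos": [0,0,0.03],"jaw": 8},{"jaw": 8}]' >/dev/null;python3 rd.py;for k in 1; do python3 nudge.py '[{"r": [0,0,-0.4],"jaw": 8},{"r": [0,0,-0.4],"jaw": 8},{"jaw": 8}]' >/dev/null;python3 rd.py;python3 nudge.py '[{"r": [0,0,-0.4],"jaw": 8},{"r": [0,0,-0.4],"jaw": 8},{"jaw": 8}]'>/dev/null;python3 rd.py;python3 nudge.py '[{"r": [0,0,-0.4],"jaw": 8},{"r": [0,0,-0.4],"jaw": 8},{"jaw": 8}]'>/dev/null;python3 rd.py; python3 nudge.py '[{"r": [0,0,-0.4],"jaw": 8},{"r": [0,0,-0.4],"jaw": 8},{"jaw": 8}]'>/dev/null;python3 rd.py;python3 nudge.py '[{"r": [0,0,-0.4],"jaw": 8},{"r": [0,0,-0.4],"jaw": 8},{"jaw": 8}]'>/dev/null;python3 rd.py; done
```

```text
T [-0.963  1.215  0.016] tau7 -0.013 F [-3.9 -4.  11.9] z 203.1 yaw 1.1 w 16.85
T [-1.231  1.138  0.02 ] tau7 0.488 F [-3.7 -3.4 11.6] z 203.1 yaw 1.302 w 17.34
T [-1.198  1.113 -0.049] tau7 0.527 F [-2.6 -3.6 11. ] z 203.1 yaw 1.501 w 17.08
T [-1.221  1.019  0.083] tau7 0.403 F [-4.2 -3.5 13. ] z 203.1 yaw 1.702 w 17.07
T [-1.248  0.876  0.041] tau7 0.39 F [-2.8 -4.8 10.5] z 203.1 yaw 1.902 w 16.93
T [-1.185  0.687  0.035] tau7 0.457 F [-1.5 -4.1 10.4] z 203.2 yaw 2.102 w 17.03
```

```bash
python3 nudge.py '[{"pos": [0,0,-0.4],"jaw": 8},{"pos": [0,0,-0.5],"jaw": 8},{"pos": [0,0,-0.4],"jaw": 8},{"jaw": 8}]' ; python3 - <<'E'
from pl import *
sd,S=shot('side','pics/s16.png');s=ctrl.read_state();M=R.from_euler('xyz',s['tool_rot']);e=s['eef_pos'];print(s['clock'],e,s['tool_rot'])
o=cv2.imread('pics/s7.png')
for d in(113,101):print(d,proj(S,e+M.apply([0,0,d])),[proj(S,e+M.apply([x,0,d-132])).round(1).tolist() for x in(-48,48)])
p=proj(S,e).astype(int);a=p[0]-40
for r in range(p[1]-15,p[1]+75):print(r,a,''.join(' .:-=+*#'[7-min(7,int(v)//20)] for v in sd[r,a:a+75].max(1)))
E
```

```text
clock: 36.6
eef_pos: [492.0, 86.0, 269.3]
tool_rot: [3.135, -0.001, 2.101]
force: [0.4, 0.1, -1.2]
width: 17.1
gripper_force: 62.1
36.65 [490.72573393  85.49056788 267.69258184] [ 3.13880206e+00 -1.71365356e-03  2.10065320e+00]
113 [308.94438298 143.11638335] [[318.1, 98.1], [299.3, 91.9]]
101 [308.89990067 138.88159163] [[318.1, 93.4], [299.2, 87.5]]
87 268 ................................=******:..=****-+*.........:               
88 268 ..............................-=*****+=-=.=***+-+*:.........               
89 268 ..............................+******+=-+=****+-+*:........                
90 268 ...........................:..+******+=-+*****+-+*:.......                 
91 268 ..............................+******+=-+******++*:.......                 
92 268 ..............................+*****+*=-+*********=......                  
93 268 ..............................+****+**=-+**********+.....                  
94 268 ..............................=******+=-+***********+:..                   
95 268 ..............................+******+=-+************..-                   
[... 6100 characters left out ...]
          .::---============
169 268  .-=================----.                             ..:------============
170 268   -===-===++========-----                        ..:::--------=============
171 268   -=======++==========--....................:::::::--------=+==============
172 268   -=====-=++=========+++:.........::::::::::-------------=+*+==============
173 268 ..=======++++=========+*+=-::........::::::::---------==+**+===============
174 268 ::-======+*++==========+**++==--::-:::--:---------===++**++=========-------
175 268 ::--=====+*+++===========+*****++====------=====+++***++=========---:::::::
176 268 :::-====-+**+++========-----==+*****++++++++++****+++==========--:::::::-::
```

Converted, -35 mm is -0.7.

```bash
python3 nudge.py '[{"pos": [0,0,-0.7],"jaw": 8},{"pos": [0,0,-0.7],"jaw": 8},{"jaw": 8},{"jaw": 8}]' ; python3 - <<'E'
from pl import *
sd,S=shot('side','pics/s17.png');s=ctrl.read_state();M=R.from_euler('xyz',s['tool_rot']);e=s['eef_pos'];print(s['clock'],e,s['tool_rot'])
for d in(113,101):print(d,proj(S,e+M.apply([0,0,d])),[proj(S,e+M.apply([x,0,d-132])).round(1).tolist() for x in(-48,48)])
p=proj(S,e).astype(int);a=p[0]-20
for r in range(p[1]-18,p[1]+55):print(r,a,''.join(' .:-=+*#'[7-min(7,int(v)//20)] for v in sd[r,a:a+40].max(1)))
E
```

```text
clock: 37.05
eef_pos: [489.4, 84.6, 335.8]
tool_rot: [-3.14, -0.003, 2.101]
force: [-0.1, -0.6, -2.2]
width: 17.1
gripper_force: 62.1
37.1 [488.72655106  84.29538758 335.07675216] [-3.13757023 -0.00320896  2.10082899]
113 [307.71196728 119.08052642] [[317.4, 71.4], [298.2, 66.6]]
101 [307.69200731 114.67550082] [[317.4, 66.5], [298.1, 61.9]]
58 287 ..:..:+*************:.+*********::::.::.
59 287 ..::..::::+*********:.:+*******:.....::.
60 287 ...........+********:.-*******:.......:.
61 287 ............=******:..+***+=+*........::
62 287 ...........-+****+=-..=***+-+*........::
63 287 ..........-+*+***+=-==****+-+*:....:...:
64 287 ..:...:..=*******+=-+*****+-+*:........:
65 287 .........+*******+=-+******+**.........:
66 287 .........=*****+*+--+*********==:.......
67 287 .........+*******+=-+***********:.....:=
68 287 .........+*******+=-+***********+:....::
69 287 ..........+******+--+************:......
70 287 ..........+******+--+************:......
71 287 ..........::+****+--+************:......
72 287 .............+***+--+************:......
73 287 .............+***+--+********
[... 2078 characters left out ...]
.......=+++++-
117 287 ........:..........=+++*::......:++++++=
118 287 .::......:..:.:....+***:.........==+++++
119 287 .:.......:...:..:..::::..::.....:-=+++++
120 287 ::..:.::....:.............:.....-+=+++++
121 287 :.::.::..:..::......:..::..:...:=*-=++++
122 287 :::::::..:..:..:...:::..::..::.:++==++++
123 287 :::..::...........:::.:::....:.:=+==++++
124 287 ::.:.::.....:.:.:..::::...:..:.:=++-=+++
125 287 ::.::.......:.......::......::.:=++-=+++
126 287 .....:...............:::::::::::=++==+++
127 287 ---------------------======----=+++==+++
128 287 ================================++++=+++
129 287 ==============================--++++==++
130 287 ===============================-++++=+++
```

Converted, 30 mm is 0.6, -5 mm is -0.1.

```bash
python3 nudge.py '[{"pos": [-0.9,0,0.6],"jaw": 8},{"pos": [-0.9,0,0.7],"jaw": 8},{"pos": [-0.1,0,0.7],"jaw": 8},{"jaw": 8},{"jaw": 8}]' ; python3 - <<'E'
from pl import *
im,C=shot('wrist','pics/w18.png');np.savez('w18.npz',K=C[0],R=C[1],t=C[2])
i8,C8=L('w8')
def show(im,C,h=26):
    # rectified plane view at z=118, 1 mm/px, world x up, y left
    src=np.float32([proj(C,[489.5+a,84.4+b,112]) for a,b in((30,30),(30,-30),(-30,-30),(-30,30))])
    Hm=cv2.getPerspectiveTransform(src,np.float32([(0,0),(60,0),(60,60),(0,60)]))
    g=cv2.warpPerspective(im,Hm,(61,61),flags=cv2.INTER_LINEAR).max(2)
    print(src.round(0).tolist())
    for r in range(0,61,1):print(''.join(' .:-=+*#%@'[9-min(9,int(v)//20)] for v in g[r]))
show(i8,C8);show(im,C)
E
```

```text
clock: 37.6
eef_pos: [531.6, 11.1, 241.9]
tool_rot: [-3.137, -0.005, 2.102]
force: [-0.1, 0.0, -1.6]
width: 17.0
gripper_force: 61.8
[[194.0, 109.0], [254.0, 109.0], [257.0, 169.0], [200.0, 169.0]]
:--:::-:::::::-:::::::::::::::---====--::::::::::::::::::::::
:-::-::::::::--::::::::-::::::::-----::::::::::::::::::::::::
::::::::::::-::::::::-:::::::::::::::::::::::::::::::::::::::
::::::::::-::::::::::::::::::::::::::::::::::::::::::::::::::
:::::::::::::::::::::::::::::::::::::::::::::::::::::::::::::
:::::::::::::::::::::::::----------------::::::::::::::::::::
:::::::::::::::::-::::::::-::::-----------:::-:::::::::::::::
::::::::::::::::::::::::::::::::--------------:::::::::::::::
::::::-:-:::::::::::::-----:::::::-----=-------::::::::::::::
:::::::::::-::::::-------------:::::::---==-----:::::::::::::
:::-:-:::::::::-----=====--------::::::---====---::::::::::::
:::---:--::::-----=======---::------::::-----=----:::::::::::
::-:-----::---=========----:---------::::-----------:::::::::
::----::::---=========--:------=====---::::----==---:::::::::
-----:::----=========-----========
[... 6024 characters left out ...]
--::::::...::::::.
:::.....:::.:::----------::::..::::::-===---:::::::::..::::..
:.:.....::::.::::-------------:----=====--:::.::::.:.:::::...
:...:....::::...::------=====--======---::::::::::..:::......
..........::::..::::------==-======---:::::::::.::....::.....
............::::::::::::-----------::::::::::::..:.:::.......
.............::::::..::::::::::::::::::::::::::.::...:...:...
..............::::::::.::::::::::...:::::::..::..::.:........
................:::::::::::.:.:::::::::::...:...:::.:........
..................:::::::::::::::::::::......:....:.........:
.............:.........::::::---::.:.......:....:...........:
..........................::-===--::.....:..:............:..:
```

Converted, -5 mm is -0.1, 45 mm is 0.9, -0.13 rad is -0.52.

```bash
python3 nudge.py '[{"pos": [0.8,0,-0.6],"r": [0,0,-0.52],"jaw": 8},{"pos": [0.9,0,-0.1],"r": [0,0,-0.52],"jaw": 8},{"r": [0,0,-0.52],"jaw": 8},{"r": [0,0,-0.52],"jaw": 8},{"jaw": 8},{"jaw": 8}]' ; python3 - <<'E'
from h import *
go([489.2,84.2,225],2.62)
E
```

```text
clock: 38.25
eef_pos: [485.4, 80.8, 279.5]
tool_rot: [3.141, -0.001, 2.619]
force: [-0.7, -0.5, -1.6]
width: 17.1
gripper_force: 62.0
now [485.4  80.8 279.5] [ 3.1406e+00 -1.1000e-03  2.6186e+00] w 17.1 d_tool [-1.7  4.8 54.5]
rotvec [ 0.0009 -0.0011 -0.0014]
```

```bash
python3 nudge.py '[{"pos": [-0.034,0.096,0.5],"jaw": 8},{"pos": [0,0,0.4],"jaw": 8},{"pos": [0,0,0.19],"jaw": 8},{"jaw": 8},{"jaw": 8}]';python3 rd.py; python3 nudge.py '[{"pos": [0,0,0.08],"jaw": 8},{"pos": [0,0,0.08],"jaw": 8},{"jaw": 8}]';python3 rd.py;python3 nudge.py '[{"pos": [0,0,0.04],"jaw": 8},{"jaw": 8}]' >/dev/null;python3 rd.py;python3 nudge.py '[{"pos": [0,0,0.04],"jaw": 8},{"jaw": 8}]'>/dev/null;python3 rd.py
```

```text
clock: 38.75
eef_pos: [489.1, 83.6, 224.3]
tool_rot: [-3.141, -0.002, 2.62]
force: [-0.1, -0.1, -0.6]
width: 17.1
gripper_force: 61.9
T [-0.032 -0.125 -0.002] tau7 -0.013 F [-0.1 -0.1 -0.6] z 224.3 yaw 2.62 w 17.13
clock: 39.05
eef_pos: [489.0, 83.6, 215.7]
tool_rot: [3.142, -0.002, 2.621]
force: [1.2, 0.5, -2.3]
width: 17.1
gripper_force: 61.9
T [ 0.081 -0.412  0.006] tau7 -0.028 F [ 1.2  0.5 -2.3] z 215.7 yaw 2.621 w 17.06
T [-0.023  0.105 -0.012] tau7 -0.014 F [-0.1 -0.   6. ] z 214.8 yaw 2.621 w 17.13
T [-0.119  0.622  0.02 ] tau7 -0.026 F [-1.3 -0.6 15.3] z 213.9 yaw 2.621 w 17.02
```

The key rests squarely on the socket mouth (z≈215, no side force), so I turn clockwise until it drops.

```bash
for k in 1; do python3 nudge.py '[{"pos": [0,0,-0.01],"r": [0,0,0.4],"jaw": 8},{"r": [0,0,0.4],"jaw": 8},{"jaw": 8}]'>/dev/null;python3 rd.py;python3 nudge.py '[{"r": [0,0,0.4],"jaw": 8},{"jaw": 8}]'>/dev/null;python3 rd.py;python3 nudge.py '[{"r": [0,0,0.32],"jaw": 8},{"jaw": 8}]'>/dev/null;python3 rd.py;python3 nudge.py '[{"r": [0,0,0.32],"jaw": 8},{"jaw": 8}]'>/dev/null;python3 rd.py;python3 nudge.py '[{"r": [0,0,0.32],"jaw": 8},{"jaw": 8}]'>/dev/null;python3 rd.py; done
```

```text
T [-0.082 -0.649  0.008] tau7 -0.553 F [ 1.6 -0.2  0.6] z 212.8 yaw 2.42 w 17.27
T [-0.095 -0.717  0.018] tau7 -0.522 F [1.  0.3 0. ] z 212.4 yaw 2.322 w 17.43
T [-0.133 -0.746 -0.014] tau7 -0.416 F [ 2.8 -0.5 -1.4] z 212.3 yaw 2.244 w 16.95
T [-0.205 -0.832  0.027] tau7 -0.426 F [ 2.5 -1.2 -2.1] z 212.2 yaw 2.164 w 17.1
T [-0.234 -0.885  0.074] tau7 -0.426 F [ 2.1 -0.9 -1.9] z 212.2 yaw 2.084 w 17.28
```

Converted, 2 mm is 0.04, 3 mm is 0.06.

```bash
python3 nudge.py '[{"pos": [0,0,0.06],"jaw": 8},{"pos": [0,0,0.06],"jaw": 8},{"pos": [0,0,0.04],"jaw": 8},{"jaw": 8}]'>/dev/null;python3 rd.py;for k in 1; do python3 nudge.py '[{"r": [0,0,0.48],"jaw": 8},{"r": [0,0,0.48],"jaw": 8},{"jaw": 8}]'>/dev/null;python3 rd.py;python3 nudge.py '[{"r": [0,0,0.48],"jaw": 8},{"r": [0,0,0.48],"jaw": 8},{"jaw": 8}]'>/dev/null;python3 rd.py;python3 nudge.py '[{"r": [0,0,0.48],"jaw": 8},{"r": [0,0,0.48],"jaw": 8},{"jaw": 8}]'>/dev/null;python3 rd.py;python3 nudge.py '[{"r": [0,0,0.48],"jaw": 8},{"r": [0,0,0.48],"jaw": 8},{"jaw": 8}]'>/dev/null;python3 rd.py;python3 nudge.py '[{"r": [0,0,0.48],"jaw": 8},{"jaw": 8},{"jaw": 8},{"jaw": 8}]'>/dev/null;python3 rd.py; done
```

```text
T [-0.299 -1.259 -0.023] tau7 -0.005 F [ 3.3 -1.6 -3.2] z 203.9 yaw 2.082 w 16.89
T [-0.376 -1.354  0.037] tau7 -0.669 F [ 4.6 -0.5 -2.8] z 204.0 yaw 1.841 w 17.23
T [-0.472 -1.304  0.002] tau7 -0.661 F [ 3.7 -1.4 -2.5] z 204.0 yaw 1.603 w 17.35
T [-0.519 -1.103  0.084] tau7 -0.656 F [ 2.7 -1.8 -2.7] z 204.0 yaw 1.365 w 17.12
T [-0.528 -0.934  0.012] tau7 -0.651 F [ 2.6 -1.8 -2.7] z 204.0 yaw 1.126 w 16.76
T [-0.509 -0.763  0.008] tau7 0.017 F [ 3.1 -1.9 -2.6] z 204.0 yaw 1.005 w 16.85
```

```bash
for k in 1; do python3 nudge.py '[{"r": [0,0,0.4],"jaw": 8},{"jaw": 8},{"jaw": 8}]'>/dev/null;python3 rd.py;python3 nudge.py '[{"r": [0,0,0.4],"jaw": 8},{"jaw": 8},{"jaw": 8}]'>/dev/null;python3 rd.py;python3 nudge.py '[{"r": [0,0,0.4],"jaw": 8},{"jaw": 8},{"jaw": 8}]'>/dev/null;python3 rd.py;python3 nudge.py '[{"r": [0,0,0.4],"jaw": 8},{"jaw": 8},{"jaw": 8}]'>/dev/null;python3 rd.py; done; python3 -c "
from h import *;print(ctrl.read_state()['clock'])"
```

```text
T [-0.496 -0.544  0.011] tau7 -0.054 F [ 1.6 -1.3 -2.9] z 204.0 yaw 0.904 w 17.16
T [-0.43  -0.368  0.053] tau7 -0.086 F [ 0.6 -1.4 -2. ] z 204.1 yaw 0.804 w 16.98
T [-0.309 -0.198  0.012] tau7 -0.059 F [ 0.4 -1.3 -2.5] z 204.1 yaw 0.704 w 17.0
T [-0.219 -0.033 -0.047] tau7 -0.021 F [-0.2 -0.9 -2.5] z 204.1 yaw 0.604 w 17.22
43.75
```

```bash
python3 nudge.py '[{"pos": [0,0,-0.16],"jaw": 8},{"pos": [0,0,-0.16],"jaw": 8},{"jaw": 8},{"jaw": 8}]'>/dev/null;python3 rd.py;python3 nudge.py '[{"pos": [0,0,0.08],"jaw": 8},{"pos": [0,0,0.04],"jaw": 8},{"jaw": 8}]'>/dev/null;python3 rd.py;python3 nudge.py '[{"pos": [0,0,0.04],"jaw": 8},{"jaw": 8}]'>/dev/null;python3 rd.py
```

```text
T [ 0.025 -0.012 -0.015] tau7 0.004 F [ 0.2  0.2 -1.4] z 221.1 yaw 0.601 w 17.02
T [-0.01   0.143  0.026] tau7 0.001 F [-0.  -0.3  2.3] z 214.4 yaw 0.601 w 17.14
T [0.043 0.26  0.018] tau7 0.008 F [-0.8  0.4  1.4] z 212.0 yaw 0.601 w 17.13
```

Units first: shifts go in shares of 50 mm and turns go in units of 0.25 rad. So -33 mm is -0.66, -34 mm is -0.68.

```bash
date; ls -la --time-sort=yes pics | tail -2; python3 nudge.py '[{"pos": [0,0,-0.4],"jaw": 8},{"pos": [0,0,-0.4],"jaw": 8},{"pos": [-0.68,0,0],"jaw": 8},{"pos": [-0.66,0,0],"jaw": 8},{"jaw": 8},{"jaw": 8}]' ; cat > look.py <<'E'
from pl import *
def look(fn,z=100,half=24,n=73):
    im,C=shot('wrist','pics/'+fn+'.png');np.savez(fn+'.npz',K=C[0],R=C[1],t=C[2]);print((-C[1].T@C[2]).round(0))
    for z in (122,98):
        h=half if z==98 else 14
        src=np.float32([proj(C,[489.2+a,84.3+b,z]) for a,b in((h,h),(h,-h),(-h,-h),(-h,h))]);n1=n-1
        Hm=cv2.getPerspectiveTransform(src,np.float32([(0,0),(n1,0),(n1,n1),(0,n1)]))
        g=cv2.warpPerspective(im,Hm,(n,n),flags=cv2.INTER_CUBIC).max(2).astype(float);lo,hi=np.percentile(g,[2,98])
        print(z,lo,hi)
        for r in range(0,n,2 if z==98 else 2):print(''.join(' .:-=+*#%@'[9-int(np.clip((v-lo)/(hi-lo)*9.99,0,9))] for v in g[r]))
E
python3 -c "
from look import *;look('w20')"
```

```text
Fri Nov 27 06:26:05 UTC 2026
clock: 45.25
eef_pos: [433.4, 45.4, 252.3]
tool_rot: [-3.139, 0.001, 0.6]
force: [1.4, 0.2, -1.2]
width: 16.7
gripper_force: 64.6
[489.  83. 395.]
122 67.0 142.0
*%%%@@@@@@%%##*++=+++===--==+=-------------======-=-----::.         .:-==
%%%@@@%%%%#***++=++====----==---:::::::::::-:::--------===-:.         .:-
@@@@%%%##**+++=======-:::::::::..       ....::::::-----=====-:.         .
@@%%%#**++======---:::.... ....               ....:::::---===--:.        
%%##**++++==----:::..    ....:::::::-::....        ..::::---====-:.      
###**+++===-:::..   ...::---==============-:::..     ..:::--==-==--:.    
#**+++++=-:::..  ..::--====+++++*******++++====---:..   .::-----===--:.  
*++++==-:.......::--===+++****+****###********++===-::.....:::--------:: 
****+==-:.  ..::-====+++**###%%%%%%@%%@@@%###**++*+==-::.....::::------:.
+++==-::.  .::-===++***#%%%%@@@@@@@@@@@@@@@@@%##***+++=-:.......::---=--:
+++=-:..  .:--==++**#%%%@@@@@@@@@@@@@%%@@@@@@@@%%#**++*+=-:.  ..:::-----:
+==-:.....::-==++*#%@@@@@@@@@%%%@@@%%%%%%@%%@@@@@%%#**+*+=-:.. ..::----=-
=-::.  ..:---==+*#%@@
[... 3959 characters left out ...]
++*****###%@@@%#*+++=-:..    
    ..:-==-:     .-=**#####***++++++++++*******##%%%@@@@%#*+===--:..  ...
.     .:--=-:      .:-=+*****###*****########**#%@@@@@@%*+====--:.   ..  
::..    .:----:.      .:::-=++**********+++==-:--+#%%#**++==-::.     ..  
.:::.    ..:-----:..      ....:---::::-:::...    .-=+*+==--:..    ...    
  ..::.     ..:--==-::..                       .::-=====-::.    ...      
    .::.       ..:--=---:::...         .....:--==+=--:::...    ..        
      .:::..     ...:------==------------======--::.....    ...          
         .::::.  ...   ....:::---=--------::::.....      ...             ls: unrecognized option '--time-sort=yes'
Try 'ls --help' for more information.
```

The look into the boss shows two dark dogs, diametrically opposed, reaching out over the platter's ledge at r≈20 mm. They were absent in the earlier unlocked view, so the screw has been turned. I take the key back.

```bash
python3 nudge.py '[{"pos": [-0.08,0.56,0],"jaw": 8},{"pos": [-0.12,0.8,0],"jaw": 8},{"pos": [-0.12,0.8,0],"jaw": 8},{"pos": [-0.12,0.8,0],"jaw": 8},{"pos": [-0.12,0.8,0],"jaw": 8},{"pos": [-0.08,0.6,0],"jaw": 8},{"pos": [-0.04,0.3,0],"jaw": 8},{"jaw": 8},{"jaw": 8},{"jaw": 8}]'; python3 - <<'E'
from pl import *
go([537.3,-166.5,175])
im,C=shot('wrist','pics/w21.png');np.savez('w21.npz',K=C[0],R=C[1],t=C[2])
# dark hole on the block, rectified at z=50 around expected hole, 1 mm/px
h=36;src=np.float32([proj(C,[537+a,-166+b,50]) for a,b in((h,h),(h,-h),(-h,-h),(-h,h))]);print(src.round().tolist())
Hm=cv2.getPerspectiveTransform(src,np.float32([(0,0),(72,0),(72,72),(0,72)]))
g=cv2.warpPerspective(im,Hm,(73,73)).max(2)
for r in range(0,73,2):print(''.join(' .:-=+*#%@'[9-min(9,int(v)//20)] for v in g[r]))
E
```

```text
clock: 46.3
eef_pos: [537.0, -163.5, 251.6]
tool_rot: [-3.137, 0.002, 0.603]
force: [-0.0, 0.2, -1.1]
width: 16.9
gripper_force: 64.5
now [ 537.  -163.5  251.6] [-3.1375e+00  1.6000e-03  6.0350e-01] w 16.9 d_tool [-1.3  3.  76.6]
[[315.0, 133.0], [367.0, 170.0], [331.0, 219.0], [281.0, 185.0]]
--------=+=-:::::::::--=====---------------------------------------------
-------=++-:::::::::::::::::--====--------------------::::---------------
-------=+=-:::::::::::::::::::::::--======------------:::----------------
------=+=-::.::::::::::::::::::::::::::::--=====------:------------------
------=+=::.::::::::::::::::::::::::::::::::::::---=====-----------------
-----=+=-::::::::..:::.::::::::::::::::::::::::::::::::----====----------
-----=+=-:::::::::::::....:.::::---====-:::::::::::::::::::::::---====---
----=++-:::::::::::::::::-=+++*#%%%@%@@%#+=-::::::::::::::::::::::::::---
----==-::.::::::::::::-+*#%%@%@%@@@%%%%%%%%*+--::..::::::::::::::::::::::
---=+=:.........:::-=*#%%@@%%%%%%%@@%%%%%%%%%%#*=:::........:::::::::::::
---++-:::......:-=+#%%%%%%%%%%@%%%%%%%%%%%@%%%@@%#*=-:...........
[... 1232 characters left out ...]
%%%%%%%%%%%%%%%%%%%%%%%%%%%%%%%%%@
.............:=#%@%%%%%%%%%%%%%%%%%%%%%%%%%%%%%%%%%%%%%%%%%%%%%%%%%%%%%%%
..............:-*%@@@@@%%%%%%%%%%%%%%%%%%%%%%%%%%%%%%%%%%%%%%%%%%%%%%%%%%
................-+#@%%%%%%%%%%%%%%%%%%%%%%%%%%%%%%%%%%%%%%%%%%%%%%%%%%%%%
..........:::....:=*#%@@@%%%@%%%%%%%%%%%%%%%%%%%%%%%%%%%%%%%%%%%%%%%%%%%%
..................:-+#%%%%%%%%%%%%%%%%%%%%%@%@%%%%%%%%%%%%%%%%%%%%%%%%%%%
....................-+#@%%%@%%%%%%%%%%%%%%%%%%%%%%%%%%%%%%%%%%%%%%%%%%%%%
.....................:=*%@@%%@@@%%@%%%%%%%%%%%%%%%%%%%%%%%%%%%%%%%%%%%%%%
......................:-+#%%%%%%%%%%%%%%%%%%%%%%%%%%%%%%%%%%#%%%%%%%%%%%%
.....................:::-+#%%@%%%%%%%%%%@%%%%%%%%%%%%%%%%%%%%%%%%%%%%%%%%
```

```bash
python3 - <<'E'
from pl import *
obs=[]
for n in('w20','w18','w14'):
    im,C=L(n);p=proj(C,[537,-166,50]);print(n,p.round(1))
    if 15<p[0]<625 and 15<p[1]<385:
        x,y=p.astype(int);b=(max(0,x-20),max(0,y-20),min(640,x+20),min(400,y+20))
        for t in(60,75,90):print(t,[(q,onz(C,q[:2],50).round(1)) for q in blobs(im,b,thr=t,lo=25,hi=400)])
E
```

```text
w20 [518.9 204.5]
60 []
75 [((np.float64(517.7), np.float64(205.4), 12.2, 12.8, 118), array([ 535.4, -165.6,   50. ]))]
90 [((np.float64(518.0), np.float64(205.5), 14.0, 14.2, 155), array([ 535.5, -165.9,   50. ]))]
w18 [253.4 301. ]
60 []
75 []
90 []
w14 [584.7 148.9]
60 []
75 [((np.float64(583.6), np.float64(149.4), 15.2, 17.7, 208), array([ 536.4, -165.1,   50. ]))]
90 [((np.float64(584.2), np.float64(149.7), 17.8, 19.4, 270), array([ 536.2, -165.8,   50. ]))]
```

The empty hole shows clearly in w20 at (518,205) and in w14 at (584,150), which gives a hole at about (536.2,-165.9).

Converted, 20 mm is 0.4, -2 mm is -0.04.

```bash
python3 nudge.py '[{"pos": [-0.04,0.034,0.5],"jaw": 8},{"pos": [0,0,0.7],"jaw": 8},{"pos": [0,0,0.4],"jaw": 8},{"jaw": 8},{"jaw": 8}]'; python3 nudge.py '[{"pos": [0,0,0.1],"jaw": 8},{"pos": [0,0,0.16],"jaw": 8},{"jaw": 8}]';python3 rd.py
```

```text
clock: 46.85
eef_pos: [536.6, -167.5, 172.4]
tool_rot: [-3.139, 0.001, 0.602]
force: [0.4, -0.6, -1.3]
width: 17.3
gripper_force: 64.4
clock: 47.15
eef_pos: [535.9, -167.9, 158.4]
tool_rot: [-3.138, 0.002, 0.601]
force: [0.1, 0.1, -2.0]
width: 17.3
gripper_force: 64.5
T [ 0.027 -0.015 -0.042] tau7 0.021 F [ 0.1  0.1 -2. ] z 158.4 yaw 0.601 w 17.35
```

```bash
python3 nudge.py '[{"pos": [0.02,-0.028,0.08],"jaw": 8},{"pos": [0,0,0.12],"jaw": 8},{"pos": [0,0,0.16],"jaw": 8},{"jaw": 8}]';python3 nudge.py '[{"pos": [0,0,0.14],"jaw": 8},{"pos": [0,0,0.1],"jaw": 8},{"pos": [0,0,0.06],"jaw": 8},{"jaw": 8}]'
```

```text
clock: 47.55
eef_pos: [536.0, -166.9, 139.7]
tool_rot: [-3.139, 0.003, 0.601]
force: [0.8, -1.7, -2.7]
width: 16.7
gripper_force: 64.4
clock: 47.95
eef_pos: [536.1, -166.8, 125.3]
tool_rot: [-3.139, 0.002, 0.601]
force: [-0.1, -2.5, -2.7]
width: 17.5
gripper_force: 64.3
```

Converted, -40 mm is -0.8, -10 mm is -0.2.

```bash
python3 nudge.py '[{"pos": [0,0,0.03],"jaw": 8},{"jaw": 8},{"jaw": 45},{"jaw": 45},{"jaw": 45},{"pos": [0,0,-0.3],"jaw": 45},{"pos": [0,0,-0.7],"jaw": 45},{"pos": [0,0,-0.9],"jaw": 45},{"pos": [0,0,-0.6],"jaw": 45},{"pos": [-0.8,-0.5,-0.2],"jaw": 45},{"jaw": 45}]'; python3 - <<'E'
from pl import *
im,C=shot('wrist','pics/w22.png');np.savez('w22.npz',K=C[0],R=C[1],t=C[2])
p=proj(C,[536.2,-166,142]);print(p);x,y=p.astype(int)
h=hc(im,(max(0,x-75),max(0,y-75),min(640,x+75),min(400,y+75)),55,9);print(h)
for q in h[:3]:print(onz(C,q,142).round(1))
E
```

```text
clock: 49.05
eef_pos: [484.0, -169.0, 260.9]
tool_rot: [-3.137, 0.004, 0.598]
force: [-0.1, 0.0, -1.1]
width: 45.2
gripper_force: 0.0
[353.62192541 142.71411576]
(array([354.67790102, 138.33020478]), array([355.7256583 ,  82.90030237]), array([353.56798451, 197.04854103]), array([ 20.8, 110.8]))
[ 539.7 -164.6  142. ]
[ 575.7 -139.5  142. ]
[ 497.5 -194.   142. ]
```

```bash
python3 nudge.py '[{"jaw": 45},{"jaw": 45}]'; python3 -c "
from cell import ctrl;print(ctrl.finish_job())"
```

```text
clock: 49.3
eef_pos: [490.3, -168.2, 259.2]
tool_rot: [-3.139, 0.001, 0.602]
force: [0.1, 0.5, 0.2]
width: 44.7
gripper_force: 0.0
the job is handed in; nothing more can be done
None
```

I handed the job in at 49.3 s, with the platter home on the hub and the hex key upright back in its hole; the lock screw was turned clockwise and its dogs are visibly out over the ledge, but I never felt it reach its stop, so full lock is not confirmed.

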